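# Put the new soap away to cure

### The job

The lilac soap has set. Swing the cupboard door wide open, pull the slatted rack all the way out, lay the finished yellow bar from the rack flat in the white soap dish, then lift every lilac bar out of the blue mould and lay it flat on the rack, the bars not touching one another. When all are laid out, slide the rack fully home, shut the door, and leave the other things on the counter where they stand.

Things in the scene. Friction and masses are not known exactly. Their poses are not given: they have to be found in the camera images.
- cupboard: White counter-top cupboard, fixed, 180 mm deep (x) without its door, 280 wide (y), 240 high, on a 45 mm plinth. Origin at the centre of its underside; its open front looks along its own -x, at x = -90 mm. Sides and top are 15 mm thick; the top's underside is at z = 225 mm. One door covers the front; a slide-out slatted rack is behind it in the upper half.
- door (a joint): Door angle, rad: 0 shut (it may start a little ajar), grows to 1.9 as it swings out. Vertical hinge at the cupboard's front right corner (its -y side): it turns counter-clockwise seen from above as it opens. Door 280 wide, 37 mm deep (framed), lower edge 46 mm and top edge 240 mm above the counter; light friction, stays where it is left, no catch.
- door_hinge (a point): Point on the door's vertical hinge axis (front right corner of the cupboard), at half the door's height. It turns with the door: with the door shut its axes are the cupboard's; y runs along the door from the hinge to the free edge.
- door_grip (a point): Point to take the door's steel bar handle from above. The bar is upright, about 10 mm thick and 100 mm long, its axis 35 mm in front of the door's outer face; in door_hinge's axes this point lies at x = -72, y = +240 mm. It is on the bar's axis, 35 mm below the door's top edge and about 20 mm below the bar's upper end.
- rack (a joint): How far the rack is slid out of the cupboard along the cupboard's -x, in m: 0 fully in, 0.165 fully out (stop). Sliding friction about 1.5 N, stays where it is left.
- rack_floor (a point): Centre of the top of the rack's slatted floor, 150 mm above the counter; axes as the cupboard's, moves with the rack. The floor offers 116 mm (x) by 224 mm (y) inside a low steel rim (8 mm high front and back, 10 mm at the sides): room for three bars side by side with their long sides along x.
- rack_bar (a point): Middle of the rack's front pull bar: round, 10 mm, 232 mm long along the rack's y, axis 22 mm above the slat tops and 110 mm in front of the floor's centre; rack home, it is 18 mm in front of the cupboard's front edge. Behind it is an open gap of 42 mm: dip closed fingertips in behind the bar to pull, the tool leaning back 20 to 45 degrees so as to clear the cupboard's top.
- mould: Blue lower half of a two-part soap mould (fixed), 190 x 170 x 22 mm, origin at the centre of its underside. Four cavities, 72 x 50 mm and 14 mm deep (floor 8 mm above the counter), long side along its x, centres at x = +-44, y = +-44 mm. A bar in a cavity stands 16 mm proud of the mould.
- dish: White ceramic soap dish, loose, 0.3 kg, 120 (x) x 90 (y) x 18 mm high, walls and floor 6 mm thick, so 108 x 78 mm inside. Origin at the centre of its underside.
- cured: Honey-yellow bar of cured soap, lying on the rack in the shut cupboard at the start, 68 x 46 x 30 mm, 0.1 kg, rigid, all edges slightly rounded. Origin at its centre, x along the 68 mm side, y along the 46 mm side, z along the 30 mm thickness (either face may end up on top). 
- fresh1: Lilac bar of freshly set soap in one of the mould's cavities, 68 x 46 x 30 mm, 0.1 kg, rigid, all edges slightly rounded. Origin at its centre, x along the 68 mm side, y along the 46 mm side, z along the 30 mm thickness (either face may end up on top). Two or three of the four lilac bars are there; the others are absent.
- fresh2: Lilac bar of freshly set soap in one of the mould's cavities, 68 x 46 x 30 mm, 0.1 kg, rigid, all edges slightly rounded. Origin at its centre, x along the 68 mm side, y along the 46 mm side, z along the 30 mm thickness (either face may end up on top). Two or three of the four lilac bars are there; the others are absent.
- fresh3: Lilac bar of freshly set soap in one of the mould's cavities, 68 x 46 x 30 mm, 0.1 kg, rigid, all edges slightly rounded. Origin at its centre, x along the 68 mm side, y along the 46 mm side, z along the 30 mm thickness (either face may end up on top). Two or three of the four lilac bars are there; the others are absent.
- fresh4: Lilac bar of freshly set soap in one of the mould's cavities, 68 x 46 x 30 mm, 0.1 kg, rigid, all edges slightly rounded. Origin at its centre, x along the 68 mm side, y along the 46 mm side, z along the 30 mm thickness (either face may end up on top). Two or three of the four lilac bars are there; the others are absent.
- pump: Amber bottle with a black cap, 60 mm across, 150 mm high, standing; leave it alone. Origin at the centre of its underside.
- cleaner: White bottle with a red cap, 64 mm across, 190 mm high, standing; leave it alone. Origin at the centre of its underside.
- tumbler: Blue tumbler, 72 mm across, 95 mm high; leave it alone. Origin at the centre of its underside.
- jar: Green glass jar with a steel lid, 68 mm across, 75 mm high; leave it alone. Origin at the centre of its underside.
- roll: Toilet roll standing on end, 104 mm across, 100 mm high; leave it alone. Origin at the centre of its underside.
- nailbrush: Wooden nail brush, 90 x 38 x 30 mm, lying bristles down; leave it alone. Origin at the centre of its underside.
There are look-alikes about, which are no part of the job. Leave any turquoise look-alike of the fresh1 alone. Leave any turquoise look-alike of the fresh4 alone.

How it is judged:
On the way, in this order (a step that is already met when the one before it is completed fails the run):
1. the door is swung wide open (at least 1.35 rad) (value of joint door above 1.35 rad), for 0.2 s.
2. the rack is pulled out (at least 150 of its 165 mm) with the door still wide open (value of joint rack above 0.15 m and value of joint door above 1.2 rad), for 0.2 s.
3. with the rack still out, the yellow bar lies in the dish and every lilac bar lies flat on the rack, none touching another (x of cured in the frame of dish between -0.03 and 0.03 m and y of cured in the frame of dish between -0.025 and 0.025 m and z of cured in the frame of dish between 0.015 and 0.027 m and angle between the z axis of cured and the z axis of dish, either way round below 0.15 rad and angle between dish's own z axis and vertical below 0.1 rad and linear speed of each of cured, fresh1, fresh2, fresh3, fresh4 below 0.03 m/s and x of fresh1 in the frame of rack_floor between -0.048 and 0.048 m and y of fresh1 in the frame of rack_floor between -0.105 and 0.105 m and z of fresh1 in the frame of rack_floor between 0.009 and 0.021 m and angle between the z axis of each of fresh1, fresh2, fresh3, fresh4 and the z axis of rack_floor, either way round below 0.15 rad and x of fresh2 in the frame of rack_floor between -0.048 and 0.048 m and y of fresh2 in the frame of rack_floor between -0.105 and 0.105 m and z of fresh2 in the frame of rack_floor between 0.009 and 0.021 m and x of fresh3 in the frame of rack_floor between -0.048 and 0.048 m and y of fresh3 in the frame of rack_floor between -0.105 and 0.105 m and z of fresh3 in the frame of rack_floor between 0.009 and 0.021 m and x of fresh4 in the frame of rack_floor between -0.048 and 0.048 m and y of fresh4 in the frame of rack_floor between -0.105 and 0.105 m and z of fresh4 in the frame of rack_floor between 0.009 and 0.021 m and contact force between fresh1 and fresh2 below 0.05 N and contact force between each of fresh1, fresh2 and fresh3 below 0.05 N and contact force between each of fresh1, fresh2, fresh3 and fresh4 below 0.05 N and value of joint rack above 0.13 m), for 0.3 s.
4. the rack is slid home (within 8 mm) (value of joint rack below 0.008 m), for 0.2 s.
At the end, for the whole second after the job is handed in: The door is shut (within 0.06 rad) and the rack home (within 8 mm); the yellow bar lies flat on the floor of the dish; every lilac bar present lies flat on the rack's slats (centre within 48 mm front to back and 105 mm sideways of the floor's centre) and touches no other bar; all at rest (x of cured in the frame of dish between -0.03 and 0.03 m and y of cured in the frame of dish between -0.025 and 0.025 m and z of cured in the frame of dish between 0.015 and 0.027 m and angle between the z axis of cured and the z axis of dish, either way round below 0.15 rad and angle between dish's own z axis and vertical below 0.1 rad and linear speed of each of cured, fresh1, fresh2, fresh3, fresh4 below 0.03 m/s and x of fresh1 in the frame of rack_floor between -0.048 and 0.048 m and y of fresh1 in the frame of rack_floor between -0.105 and 0.105 m and z of fresh1 in the frame of rack_floor between 0.009 and 0.021 m and angle between the z axis of each of fresh1, fresh2, fresh3, fresh4 and the z axis of rack_floor, either way round below 0.15 rad and x of fresh2 in the frame of rack_floor between -0.048 and 0.048 m and y of fresh2 in the frame of rack_floor between -0.105 and 0.105 m and z of fresh2 in the frame of rack_floor between 0.009 and 0.021 m and x of fresh3 in the frame of rack_floor between -0.048 and 0.048 m and y of fresh3 in the frame of rack_floor between -0.105 and 0.105 m and z of fresh3 in the frame of rack_floor between 0.009 and 0.021 m and x of fresh4 in the frame of rack_floor between -0.048 and 0.048 m and y of fresh4 in the frame of rack_floor between -0.105 and 0.105 m and z of fresh4 in the frame of rack_floor between 0.009 and 0.021 m and contact force between fresh1 and fresh2 below 0.05 N and contact force between each of fresh1, fresh2 and fresh3 below 0.05 N and contact force between each of fresh1, fresh2, fresh3 and fresh4 below 0.05 N and value of joint rack below 0.008 m and value of joint door below 0.06 rad).
It fails at once if one of the other things on the counter (bottles, tumbler, jar, roll, brush) is shifted more than 40 mm or knocked over (distance of any of pump, cleaner, tumbler, jar, roll, nailbrush from where it was at the start of the episode above 0.04 m or angle between any of pump, cleaner, tumbler, jar, roll's own z axis and vertical above 0.5 rad).
Of fresh1, fresh2, fresh3, fresh4 only 2 to 3 are there at a start; the rules pass over those that are not, and their reading is None.
At some moment in a run one of cured, dish may be knocked a few centimetres aside while the robot is not near it.
Once in a run the grip may slacken for a moment while it holds something.
It also fails if it takes over 210 s, if anything falls off the work surface, if the arm or the gripper's body presses on something with over 40 N, if the wrist force passes 120 N, or if a joint passes its speed limit or range.

### The arm

A 6-joint arm with a two-finger parallel gripper is mounted at the origin on the work surface. World frame = base frame: x ahead of the robot, y to its left, z up, the work surface at z = 0. Lengths are in m, angles in rad, forces in N, time in s.
With the tool pointing down it reaches from about 0.325 to 0.9 m from the base axis. Payload 6.1 kg.
Tool frame: the origin (TCP) lies at the very end of the fingers, on their centre line; the grasp point (between the pads) lies 19 mm behind it; z points along the fingers, y is the line along which they close (so a half turn about z gives the same grasp; the last joint's range is limited). The gripper opens to 87 mm and grips with 3 to 60 N. Pads are 19 mm wide; open, the fingers measure 117 mm over their backs; the gripper's body (75 mm by 190 mm) begins 51 mm behind the grasp point.
Start: joints at [-1.265, 0.22, 1.526, -0, 1.395, -0.126], TCP at [0.262, -0.568, 0.223] pointing down, gripper open.
Joint ranges: [-2.98, 2.98], [-0.91, 2.08], [0.09, 2.57], [-1.24, 4.39], [0.2, 2.65], [-2.68, 2.68]. Speed limits (rad/s): [2.57, 2.57, 3.01, 3.14, 3.14, 3.14].

### API

Orientations are given as a unit quaternion [w, x, y, z].
In Python, from workcell import bot gives the robot as it stands.
- The arm moves only by the tool arm_command, never from a script. Its argument "series" is a list of rows, each an object of numbers: "x", "y", "z": the shift along the tool's x, y, z each as a share of 0.5 m, from -1 to 1; "ax", "ay", "az": the turn, a rotation vector about the tool's x, y, z each as a share of 180 degrees, from -1 to 1; "jaw": the opening, from -1 (shut) to 1 (fully open). In form: [{"x": .., "y": .., "z": .., "ax": .., "ay": .., "az": .., "jaw": ..}, ...]. A call has 1 to 20 rows; each row shifts and turns the commanded pose from where the row before left it, along the tool's axes as they then stand; what a row does not reach is not made up. A row lasts 1/8 s, in which the tool goes at most 62.5 mm and 10.7 degrees, less where a joint would pass 70% of its speed; a pose out of reach is approached as far as the arm can. A call with a number of a shift or a turn outside -1 to 1 is refused whole. A call with a gripper value outside its range is refused whole. The fingers move at their own pace and stop on an object; "force" is the grip in N (left out, the last holds). Time passes only in rows, so rows that do not move let the fingers close. It gives the time, the measured TCP pose, the force, the opening and the grip force at its end, in the units of the state.
- bot.get_state(): the state, without advancing time (a new reading comes with each control period).
- bot.get_image(name): name is "scene" or "side" or "wrist"; returns a dict with "frame" (480x640x3 uint8, red, green, blue), "mtx" (3x3 intrinsics, pixels), "extrinsics" (4x4, takes a point from camera to world coordinates). Camera axes: x right, y down, z forward; pixel columns grow to the right and rows downward; lengths in m; the calibration is good to about 2 mm. The wrist camera is an equidistant fisheye: a pixel r from the principal point sees the ray r / f radians off the axis. A picture is of the moment at which its call begins. There is no depth.
- bot.job_done(): hands the job in; it is judged then, once.
The state is a dict: "time_s": time; "joint_pos": joint angles; "joint_vel": joint speeds; "tau": joint torques, N m; "position": TCP position; "ee_rot": TCP orientation; "contact_force": force on the tool from outside, world axes, zero at the start; "ft_torque": the same for the moment, N m; "finger_gap": finger opening in m; "finger_force": force on a finger pad.
Only numpy, scipy, OpenCV 4.12 (cv2) and the standard library are available. Lean on these libraries where they do the work, as an engineer would, in place of code of your own. Each camera call takes 0.05 s, during which the arm holds its last target. There are 200 camera calls.

## Working session

There is one attempt and no reset: what is moved stays moved. The work goes in short steps, Python scripts to look and compute and a tool call to move; the robot and the scene stay as the last step left them, time stands still between calls to the robot, and variables do not carry over. Pictures are saved under pics/ and viewed, at most 14 in all, crops included, and the job is handed in when it is done.

Besides the shell and the picture viewer there is one more tool, called after "Emit:" by a JSON object that holds its "fn" and its "kwargs", one argument or row to a line. arm_command: Moves the arm, as the interface text tells. Its arguments: {"type":"object","properties":{"series":{"type":"array","items":{"type":"object","properties":{"x":{"type":"number"},"y":{"type":"number"},"z":{"type":"number"},"ax":{"type":"number"},"ay":{"type":"number"},"az":{"type":"number"},"jaw":{"type":"number"}}}},"force":{"type":"number"}},"required":["series"]}

```bash
mkdir -p pics; ls; python3 - <<'E'
from workcell import bot
import cv2,numpy as np
s=bot.get_state();print({k:np.round(v,3).tolist() for k,v in s.items()})
a=[]
for n in("scene","side","wrist"):
    d=bot.get_image(n);cv2.imwrite(f"pics/{n}0.png",d["frame"][:,:,::-1]);print(n,d["mtx"].tolist(),np.round(d["extrinsics"],4).tolist())
E
```

```text
pics
{'time_s': 0.0, 'joint_pos': [-1.265, 0.221, 1.528, -0.0, 1.395, -0.126], 'joint_vel': [-0.001, -0.001, 0.0, 0.0, 0.001, -0.001], 'tau': [-0.001, -49.461, -38.738, 0.07, 0.057, -0.0], 'position': [0.261, -0.567, 0.221], 'ee_rot': [-0.001, 0.977, 0.214, -0.0], 'contact_force': [0.334, 0.145, 0.234], 'ft_torque': [0.015, 0.03, 0.031], 'finger_force': 0.0, 'finger_gap': 0.087}
scene [[469.8555545587004, 0.0, 315.9910581656373], [0.0, 469.8555545587004, 242.75597318244328], [0.0, 0.0, 1.0]] [[0.6095, 0.5655, -0.5556, 1.3567], [0.7926, -0.4512, 0.4101, -0.5698], [-0.0187, -0.6903, -0.7233, 1.2169], [0.0, 0.0, 0.0, 1.0]]
side [[475.3670687308335, 0.0, 317.7479480425569], [0.0, 475.3670687308335, 238.40971539335473], [0.0, 0.0, 1.0]] [[-0.8417, -0.3433, 0.4168, -0.0785], [-0.54, 0.541, -0.6448, 0.9637], [-0.0041, -0.7677, -0.6408, 1.0713], [0.0, 0.0, 0.0, 1.0]]
wrist [[371.64829954431775, 0.0, 327.77586892824024], [0.0, 371.64829954431775, 240.081613620464], [0.0, 0.0, 1.0]] [[0.4175, -0.8716, -0.2568, 0.3309], [-0.9087, -0.4011, -0.1161, -0.5343], [-0.0018, 0.2818, -0.9595, 0.3842], [0.0, 0.0, 0.0, 1.0]]
```

View pics/scene0.png

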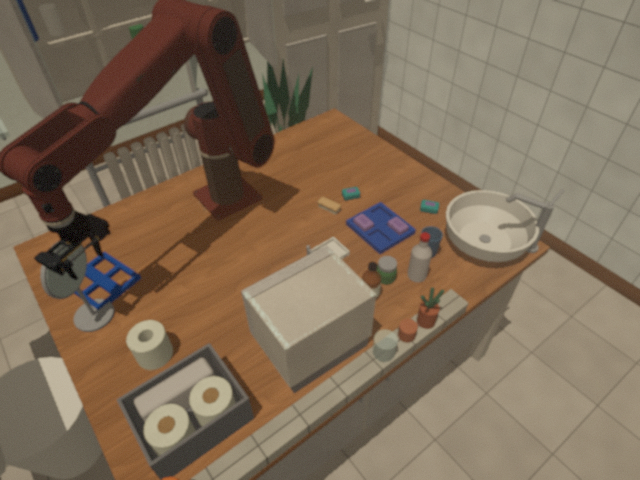

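View pics/side0.png

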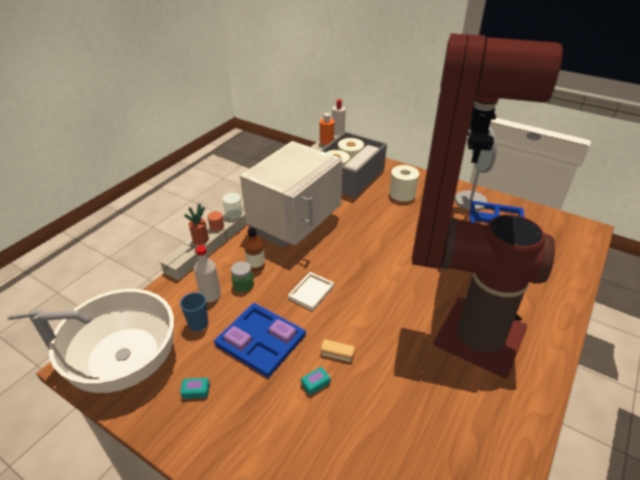

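Side view shows the dish at (311,290), the mould at (260,338) with two lilac bars at (237,337) and (282,330), and the door handle at (308,210). Turquoise look-alikes lie at (195,388) and (316,380). I'll enlarge both views to pick corners.

```bash
python3 - <<'E'
import cv2
a=cv2.imread("pics/side0.png")[140:380,180:360];b=cv2.imread("pics/scene0.png")[180:400,230:430]
cv2.imwrite("pics/side_c.png",cv2.resize(a,(450,600),interpolation=cv2.INTER_CUBIC)) 
import numpy as np
S=cv2.resize(a[:, :],None,fx=2.5,fy=2.5,interpolation=cv2.INTER_CUBIC)
def grid(im,x0,y0,f,name):
    for x in range(x0//20*20+20,x0+im.shape[1]//f,20): 
        cv2.putText(im,str(x),((x-x0)*f,8),0,.3,(0,0,255)); cv2.line(im,((x-x0)*f,10),((x-x0)*f,18),(0,0,255))
    for y in range(y0//20*20+20,y0+im.shape[0]//f,20): 
        cv2.putText(im,str(y),(0,(y-y0)*f),0,.3,(0,0,255));cv2.line(im,(20,(y-y0)*f),(28,(y-y0)*f),(0,0,255))
    cv2.imwrite(name,im)
f=4
A=cv2.imread("pics/side0.png");B=cv2.imread("pics/scene0.png")
r=lambda I,x0,y0,w,h,f,n:grid(cv2.resize(I[y0:y0+h,x0:x0+w],None,fx=f,fy=f,interpolation=cv2.INTER_CUBIC),x0,y0,f,n)
r(A,200,140,160,150,4,"pics/c1.png")
r(A,180,240,190,150,4,"pics/c2.png")
r(B,235,180,195,150,4,"pics/c3.png")
E
```

```text
(no output)
```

View pics/c1.png

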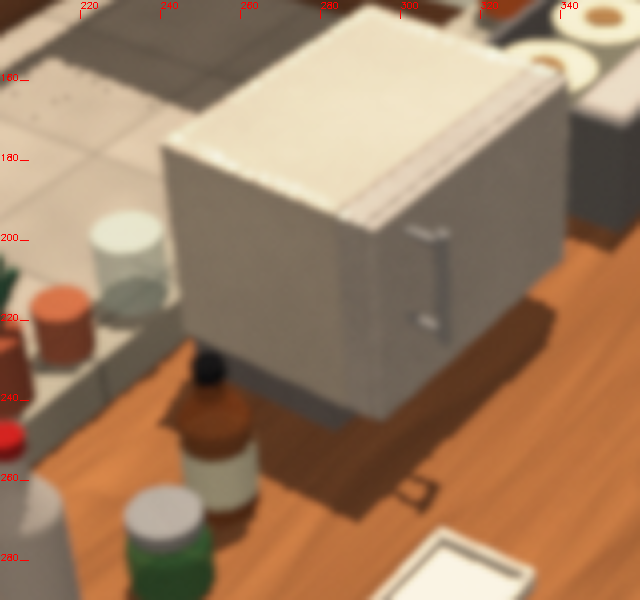

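View pics/c2.png

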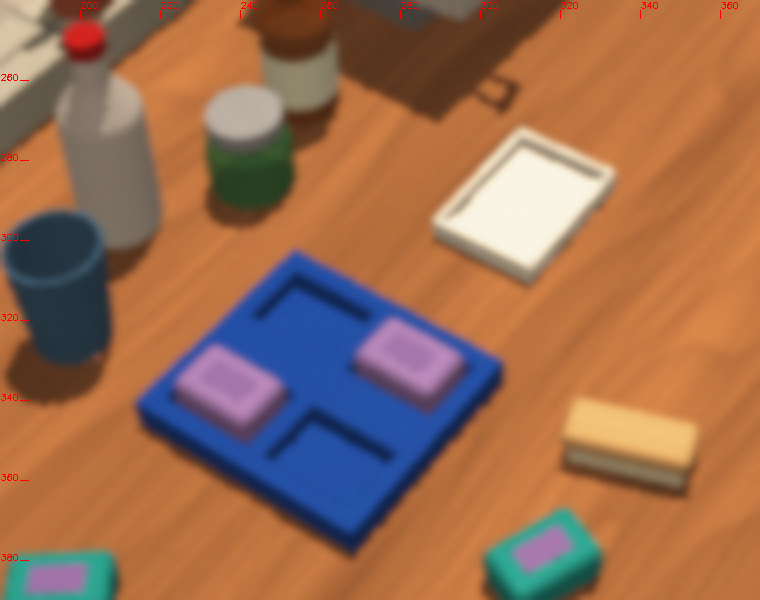

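View pics/c3.png

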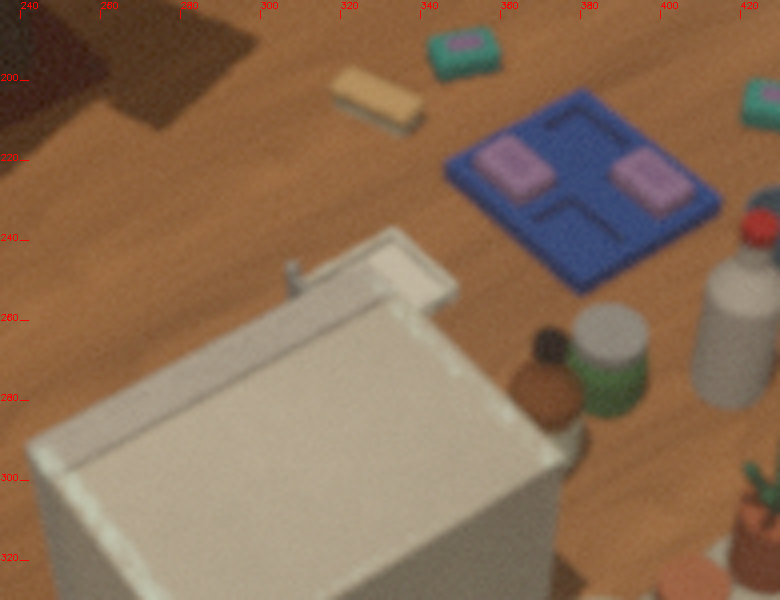

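The crops give clear corners: the cupboard's free door edge top is at side (294,198), the mould holds two lilac bars and the dish is well visible. The two bars inside the blue mould are the ones meant. The turquoise blocks with a lilac patch stand outside it and are the look-alikes. Now I'll fit the poses.

```bash
cat > h.py <<'E'
import numpy as np
from scipy.optimize import least_squares
from workcell import bot
C={}
def cams():
    for n in("scene","side"):
        d=bot.get_image(n);C[n]=(np.array(d["mtx"]),np.linalg.inv(np.array(d["extrinsics"])))
def proj(n,P):
    K,T=C[n];p=np.atleast_2d(P)@T[:3,:3].T+T[:3,3];q=p@K.T;return q[:,:2]/q[:,2:]
def tri(a,b):
    return least_squares(lambda X:np.r_[proj("side",X)[0]-a,proj("scene",X)[0]-b],[.6,.1,.1])
def onz(n,px,z):
    K,T=C[n];E=np.linalg.inv(T);d=E[:3,:3]@np.linalg.solve(K,[*px,1]);return E[:3,3]+d*(z-E[2,3])/d[2]
def fit(f,obs,x0):
    "f(params)->dict name->xyz ; obs list (cam,name,px)"
    return least_squares(lambda p:np.concatenate([proj(c,f(p)[k])[0]-px for c,k,px in obs]),x0,loss="soft_l1")
def box(p,L,W,z):
    c,s=np.cos(p[2]),np.sin(p[2]);R=np.array([[c,-s],[s,c]])
    return {(i,j):np.r_[R@[i*L/2,j*W/2]+p[:2],z] for i in(-1,1) for j in(-1,1)}
E
python3 - <<'E'
from h import *
cams()
r=lambda v:np.round(v,4).tolist()
for nm,a,b in[("m cup",(253.75,303),(380.5,252)),("m R",(305.7,331.7),(346.5,222)),("m bot",(267.7,376.2),(380.7,202.5)),("m L",(214.5,341.2),(415.5,231.2)),("barA",(282.5,327.5),(363.7,220)),("barB",(237.5,335.75),(398.7,224.5)),
 ("cupback+y",(241.2,176.8),(375.5,295)),("doorhinge",(342,161.2),(242,291.2)),("door+y",(293.7,197.7),(326,242.5)),("handle top",(311.2,198.2),(308,246))]:
    t=tri(a,b);print(nm,r(t.x),"res",round(t.cost,1), r(onz("side",a,t.x[2])))
for p in[(310.5,271.75),(334,283),(313,308),(288.2,295.5)]:print("dish side",r(onz("side",p,.018)))
for p in[(333.75,237),(349.5,250.75)]:print("dish scene",r(onz("scene",p,.018)))
# cupboard fit
def f(p):
    x,y,t,th=p;R=lambda a:np.array([[np.cos(a),-np.sin(a)],[np.sin(a),np.cos(a)]])
    W=lambda q,z:np.r_[R(t)@q+[x,y],z]
    h=np.array([-.09,-.14]);D=lambda q,z:W(h+R(th)@q,z)
    return {"b+":W([.09,.14],.24),"b-":W([.09,-.14],.24),"d+":D([-.037,.28],.24),"d-":D([-.037,0],.24),"d+l":D([-.037,.28],.046),"d-l":D([-.037,0],.046),"ht":D([-.072,.24],.225),"grip":D([-.072,.24],.205),"hinge":W(h,.2)}
obs=[("side","b+",(241.2,176.8)),("side","b-",(293,141.8)),("side","d+",(293.7,197.7)),("side","d-",(342,161.2)),("side","d+l",(295.5,245)),("side","d-l",(341.5,205.5)),("side","ht",(311.2,198.2)),("scene","d-",(242,291.2)),("scene","b+",(375.5,295)),("scene","d+",(326,242.5)),("scene","ht",(308,246))]
for y0 in(0,.5,-.5,3.1,1.57):
    s=fit(f,obs,[.6,0,y0,0.02]);print(r(s.x),s.cost)
    if s.cost<60:
        print([ (o[1],np.round(proj(o[0],f(s.x)[o[1]])[0]-o[2],1).tolist()) for o in obs]);print(r(f(s.x)["grip"]),r(f(s.x)["hinge"]))
E
```

```text
m cup [0.6074, 0.2577, 0.0161] res 0.1 [0.6066, 0.2571, 0.0161]
m R [0.4175, 0.2635, 0.0143] res 0.3 [0.4166, 0.2626, 0.0143]
m bot [0.4185, 0.436, 0.0148] res 0.0 [0.4184, 0.4359, 0.0148]
m L [0.6106, 0.4261, 0.0151] res 0.1 [0.61, 0.4257, 0.0151]
barA [0.4681, 0.3019, 0.039] res 0.2 [0.4674, 0.3012, 0.039]
barB [0.559, 0.3879, 0.0329] res 0.5 [0.5577, 0.387, 0.0329]
cupback+y [0.8469, -0.007, 0.2344] res 0.3 [0.8454, -0.0085, 0.2344]
doorhinge [0.6191, -0.2725, 0.2324] res 0.0 [0.6195, -0.2716, 0.2324]
door+y [0.6257, 0.0062, 0.2426] res 0.0 [0.6261, 0.0067, 0.2426]
handle top [0.592, -0.0356, 0.2281] res 0.1 [0.5913, -0.0367, 0.2281]
dish side [0.5364, 0.0559, 0.018]
dish side [0.4471, 0.0588, 0.018]
dish side [0.4458, 0.1802, 0.018]
dish side [0.5365, 0.1785, 0.018]
dish scene [0.4527, 0.177, 0.018]
dish scene [0.5385, 0.1776, 0.018]
[0.7523, -0.1415, -0.0505, 0.0172] 7.755435655495033
[('b+', [-1.6, -1.5]), ('b-', [-0.4, -0.6]), ('d+', [0.1, 0.1]), ('d-', [0.9, -2.4]), ('d+l', [0.4, 1.2]), ('d-l', [-0.1, -0.5]), ('ht', [-0.4, 1.2]), ('d-', [-1.4, -1.3]), ('b+', [0.5, -0.9]), ('d
[... 729 characters left out ...]
.205] [0.6554, -0.2768, 0.2]
[0.7523, -0.1415, -0.0505, 0.0172] 7.755435655496793
[('b+', [-1.6, -1.5]), ('b-', [-0.4, -0.6]), ('d+', [0.1, 0.1]), ('d-', [0.9, -2.4]), ('d+l', [0.4, 1.2]), ('d-l', [-0.1, -0.5]), ('ht', [-0.4, 1.2]), ('d-', [-1.4, -1.3]), ('b+', [0.5, -0.9]), ('d+', [0.1, 1.3]), ('ht', [-0.2, 0.4])]
[0.5914, -0.0345, 0.205] [0.6554, -0.2768, 0.2]
[0.7523, -0.1415, -0.0505, 0.0172] 7.755435655495537
[('b+', [-1.6, -1.5]), ('b-', [-0.4, -0.6]), ('d+', [0.1, 0.1]), ('d-', [0.9, -2.4]), ('d+l', [0.4, 1.2]), ('d-l', [-0.1, -0.5]), ('ht', [-0.4, 1.2]), ('d-', [-1.4, -1.3]), ('b+', [0.5, -0.9]), ('d+', [0.1, 1.3]), ('ht', [-0.2, 0.4])]
[0.5914, -0.0345, 0.205] [0.6554, -0.2768, 0.2]
```

The fits agree. The cupboard is at (0.752,-0.142) with yaw -0.05, the handle at (0.591,-0.035), the mould at (0.513,0.346) with yaw about -0.04, and the dish at about (0.492,0.118) with its long side along world y. I'll write a small planner to work out the rows.

```bash
cat > pl.py <<'E'
import numpy as np, json
from scipy.spatial.transform import Rotation as R
from workcell import bot
def cur():
    s=bot.get_state();q=s["ee_rot"];return np.array(s["position"]),R.from_quat([*q[1:],q[0]])
def ori(yaw,lean=0,dirn=0):
    "tool down with tool x at yaw; tip tilted by lean toward world direction dirn"
    ax=np.array([-np.sin(dirn),np.cos(dirn),0]);return R.from_rotvec(-lean*ax)*R.from_euler("z",yaw)*R.from_rotvec([np.pi,0,0])
def plan(wps,start=None):
    "wps: (xyz, Rot or None, rows, jaw)"
    p,r=start or cur();rows=[]
    for w,o,n,j in wps:
        o=o or r;d=(r.inv()*o).as_rotvec()
        for k in range(n):
            a=r*R.from_rotvec(d*k/n);b=(np.array(w)-p)/n
            v=np.r_[a.inv().apply(b)/.5,d/n/np.pi];v=np.round(v,3)
            if abs(v[:3]).max()*500>62 or np.linalg.norm(v[3:])*180>10.7:print("TOO FAST",v)
            rows.append({k2:float(x) for k2,x in zip(("x","y","z","ax","ay","az"),v) if x}|{"jaw":j})
        p,r=np.array(w),o
    out=[]
    for q in rows:
        if out and out[-1][0]==q: out[-1][1]+=1
        else: out.append([q,1])
    for q,n in out:print(n,"x",json.dumps(q))
    return p,r
cup=np.array([.7523,-.1415]);cy=-.0505
def C2W(x,y,z):
    c,s=np.cos(cy),np.sin(cy);return [cup[0]+c*x-s*y,cup[1]+s*x+c*y,z]
def door(th,x=-.072,y=.24,z=.192):
    c,s=np.cos(th),np.sin(th);return C2W(-.09+c*x-s*y,-.14+s*x+c*y,z)
E
python3 - <<'E'
from pl import *
e=plan([([.26,-.57,.35],ori(.2),3,1),([.592,-.035,.35],ori(0),13,1),([.592,-.035,.194],None,4,.5)])
print("arc")
plan([(door(t),None,2,-1) for t in np.arange(.2,1.81,.2)],([.592,-.035,.194],ori(0)))
E
```

```text
2 x {"x": -0.002, "y": 0.001, "z": -0.085, "az": 0.025, "jaw": 1}
1 x {"x": -0.001, "y": 0.001, "z": -0.085, "az": 0.025, "jaw": 1}
1 x {"x": 0.066, "y": -0.071, "az": 0.005, "jaw": 1}
1 x {"x": 0.065, "y": -0.072, "az": 0.005, "jaw": 1}
1 x {"x": 0.064, "y": -0.073, "az": 0.005, "jaw": 1}
1 x {"x": 0.063, "y": -0.074, "az": 0.005, "jaw": 1}
1 x {"x": 0.062, "y": -0.074, "az": 0.005, "jaw": 1}
1 x {"x": 0.061, "y": -0.075, "az": 0.005, "jaw": 1}
1 x {"x": 0.06, "y": -0.076, "az": 0.005, "jaw": 1}
1 x {"x": 0.058, "y": -0.077, "az": 0.005, "jaw": 1}
1 x {"x": 0.057, "y": -0.078, "az": 0.005, "jaw": 1}
1 x {"x": 0.056, "y": -0.079, "az": 0.005, "jaw": 1}
1 x {"x": 0.055, "y": -0.08, "az": 0.005, "jaw": 1}
1 x {"x": 0.054, "y": -0.081, "az": 0.005, "jaw": 1}
1 x {"x": 0.052, "y": -0.082, "az": 0.005, "jaw": 1}
4 x {"z": 0.078, "jaw": 0.5}
arc
2 x {"x": -0.044, "y": 0.015, "z": 0.002, "jaw": -1}
2 x {"x": -0.043, "y": 0.026, "jaw": -1}
2 x {"x": -0.037, "y": 0.034, "jaw": -1}
2 x {"x": -0.029, "y": 0.04, "jaw": -1}
2 x {"x": -0.021, "y": 0.045, "jaw": -1}
2 x {"x": -0.011, "y": 0.049, "jaw": -1}
2 x {"x": -0.001, "y": 0.05, "jaw": -1}
2 x {"x": 0.008, "y": 0.049, "jaw": -1}
2 x {"x": 0.018, "y": 0.047, "jaw": -1}
```

Emit:
{"fn": "arm_command", "kwargs": {
  "series": [
    {"z": -0.087, "az": 0.046, "jaw": 1},
    {"z": -0.087, "az": 0.046, "jaw": 1},
    {"z": -0.087, "az": 0.046, "jaw": 1},
    {"x": 0.051, "y": -0.082, "jaw": 1},
    {"x": 0.051, "y": -0.082, "jaw": 1},
    {"x": 0.051, "y": -0.082, "jaw": 1},
    {"x": 0.051, "y": -0.082, "jaw": 1},
    {"x": 0.051, "y": -0.082, "jaw": 1},
    {"x": 0.051, "y": -0.082, "jaw": 1},
    {"x": 0.051, "y": -0.082, "jaw": 1},
    {"x": 0.051, "y": -0.082, "jaw": 1},
    {"x": 0.051, "y": -0.082, "jaw": 1},
    {"x": 0.051, "y": -0.082, "jaw": 1},
    {"x": 0.051, "y": -0.082, "jaw": 1},
    {"x": 0.051, "y": -0.082, "jaw": 1},
    {"x": 0.051, "y": -0.082, "jaw": 1},
    {"jaw": 1}
  ],
  "force": 20
}}

```text
validation failed for argument at $.se...
```

Emit:
{"fn": "arm_command", "kwargs": {
  "series": [
    {"x": 0.0, "y": 0.0, "z": -0.087, "ax": 0.0, "ay": 0.0, "az": 0.046, "jaw": 1.0},
    {"x": 0.0, "y": 0.0, "z": -0.087, "ax": 0.0, "ay": 0.0, "az": 0.046, "jaw": 1.0},
    {"x": 0.0, "y": 0.0, "z": -0.087, "ax": 0.0, "ay": 0.0, "az": 0.046, "jaw": 1.0}
  ],
  "force": 20
}}

```text
time_s: 0.62
position: [0.2615, -0.5674, 0.3542]
ee_rot: [-0.0, 1.0, -0.003, -0.0]
contact_force: [-0.2, -0.5, -0.5]
finger_gap: 0.0872
finger_force: 0.0
```

Full rows are needed.

Emit:
{"fn": "arm_command", "kwargs": {
  "series": [
    {"x": 0.051, "y": -0.082, "z": 0, "ax": 0, "ay": 0, "az": 0, "jaw": 1},
    {"x": 0.051, "y": -0.082, "z": 0, "ax": 0, "ay": 0, "az": 0, "jaw": 1},
    {"x": 0.051, "y": -0.082, "z": 0, "ax": 0, "ay": 0, "az": 0, "jaw": 1},
    {"x": 0.051, "y": -0.082, "z": 0, "ax": 0, "ay": 0, "az": 0, "jaw": 1},
    {"x": 0.051, "y": -0.082, "z": 0, "ax": 0, "ay": 0, "az": 0, "jaw": 1},
    {"x": 0.051, "y": -0.082, "z": 0, "ax": 0, "ay": 0, "az": 0, "jaw": 1},
    {"x": 0.051, "y": -0.082, "z": 0, "ax": 0, "ay": 0, "az": 0, "jaw": 1},
    {"x": 0.051, "y": -0.082, "z": 0, "ax": 0, "ay": 0, "az": 0, "jaw": 1},
    {"x": 0.051, "y": -0.082, "z": 0, "ax": 0, "ay": 0, "az": 0, "jaw": 1},
    {"x": 0.051, "y": -0.082, "z": 0, "ax": 0, "ay": 0, "az": 0, "jaw": 1},
    {"x": 0.051, "y": -0.082, "z": 0, "ax": 0, "ay": 0, "az": 0, "jaw": 1},
    {"x": 0.051, "y": -0.082, "z": 0, "ax": 0, "ay": 0, "az": 0, "jaw": 1},
    {"x": 0.051, "y": -0.082, "z": 0, "ax": 0, "ay": 0, "az": 0, "jaw": 1},
    {"x": 0, "y": 0, "z": 0, "ax": 0, "ay": 0, "az": 0, "jaw": 1}
  ]
}}

```text
time_s: 2.38
position: [0.5948, -0.0323, 0.3524]
ee_rot: [-0.0, 1.0, 0.001, -0.0]
contact_force: [-0.3, 0.3, 0.2]
finger_gap: 0.087
finger_force: 0.0
```

Emit:
{"fn": "arm_command", "kwargs": {
  "series": [
    {"x": -0.006, "y": 0.005, "z": 0.08, "ax": 0, "ay": 0, "az": 0, "jaw": 0.5},
    {"x": 0, "y": 0, "z": 0.08, "ax": 0, "ay": 0, "az": 0, "jaw": 0.5},
    {"x": 0, "y": 0, "z": 0.08, "ax": 0, "ay": 0, "az": 0, "jaw": 0.5},
    {"x": 0, "y": 0, "z": 0.078, "ax": 0, "ay": 0, "az": 0, "jaw": 0.5},
    {"x": 0, "y": 0, "z": 0, "ax": 0, "ay": 0, "az": 0, "jaw": -1},
    {"x": 0, "y": 0, "z": 0, "ax": 0, "ay": 0, "az": 0, "jaw": -1},
    {"x": 0, "y": 0, "z": 0, "ax": 0, "ay": 0, "az": 0, "jaw": -1},
    {"x": 0, "y": 0, "z": 0, "ax": 0, "ay": 0, "az": 0, "jaw": -1},
    {"x": 0, "y": 0, "z": 0, "ax": 0, "ay": 0, "az": 0, "jaw": -1},
    {"x": 0, "y": 0, "z": 0, "ax": 0, "ay": 0, "az": 0, "jaw": -1}
  ],
  "force": 20
}}

```text
time_s: 3.62
position: [0.591, -0.0376, 0.1943]
ee_rot: [-0.0, 1.0, -0.001, 0.0]
contact_force: [-1.5, 8.3, 2.5]
finger_gap: 0.0133
finger_force: 5.0
```

Emit:
{"fn": "arm_command", "kwargs": {
  "series": [
    {"x": 0, "y": -0.006, "z": 0, "ax": 0, "ay": 0, "az": 0, "jaw": -1},
    {"x": 0, "y": 0, "z": 0, "ax": 0, "ay": 0, "az": 0, "jaw": -1},
    {"x": -0.044, "y": 0.015, "z": 0, "ax": 0, "ay": 0, "az": 0, "jaw": -1},
    {"x": -0.044, "y": 0.015, "z": 0, "ax": 0, "ay": 0, "az": 0, "jaw": -1},
    {"x": -0.043, "y": 0.026, "z": 0, "ax": 0, "ay": 0, "az": 0, "jaw": -1},
    {"x": -0.043, "y": 0.026, "z": 0, "ax": 0, "ay": 0, "az": 0, "jaw": -1},
    {"x": 0, "y": 0, "z": 0, "ax": 0, "ay": 0, "az": 0, "jaw": -1}
  ]
}}

```text
time_s: 4.5
position: [0.5042, -0.078, 0.1944]
ee_rot: [0.002, 1.0, -0.002, 0.002]
contact_force: [4.8, -6.0, -3.7]
finger_gap: 0.0104
finger_force: 20.6
```

Emit:
{"fn": "arm_command", "kwargs": {
  "series": [
    {"x": -0.037, "y": 0.034, "z": 0, "ax": 0, "ay": 0, "az": 0, "jaw": -1},
    {"x": -0.037, "y": 0.034, "z": 0, "ax": 0, "ay": 0, "az": 0, "jaw": -1},
    {"x": -0.029, "y": 0.04, "z": 0, "ax": 0, "ay": 0, "az": 0, "jaw": -1},
    {"x": -0.029, "y": 0.04, "z": 0, "ax": 0, "ay": 0, "az": 0, "jaw": -1},
    {"x": -0.021, "y": 0.045, "z": 0, "ax": 0, "ay": 0, "az": 0, "jaw": -1},
    {"x": -0.021, "y": 0.045, "z": 0, "ax": 0, "ay": 0, "az": 0, "jaw": -1},
    {"x": -0.011, "y": 0.049, "z": 0, "ax": 0, "ay": 0, "az": 0, "jaw": -1},
    {"x": -0.011, "y": 0.049, "z": 0, "ax": 0, "ay": 0, "az": 0, "jaw": -1},
    {"x": -0.001, "y": 0.05, "z": 0, "ax": 0, "ay": 0, "az": 0, "jaw": -1},
    {"x": -0.001, "y": 0.05, "z": 0, "ax": 0, "ay": 0, "az": 0, "jaw": -1},
    {"x": 0.008, "y": 0.049, "z": 0, "ax": 0, "ay": 0, "az": 0, "jaw": -1},
    {"x": 0.008, "y": 0.049, "z": 0, "ax": 0, "ay": 0, "az": 0, "jaw": -1},
    {"x": 0.018, "y": 0.047, "z": 0, "ax": 0, "ay": 0, "az": 0, "jaw": -1},
    {"x": 0.018, "y": 0.047, "z": 0, "ax": 0, "ay": 0, "az": 0, "jaw": -1},
    {"x": 0, "y": 0, "z": 0, "ax": 0, "ay": 0, "az": 0, "jaw": -1}
  ]
}}

```text
time_s: 6.38
position: [0.4222, -0.3965, 0.1943]
ee_rot: [0.004, 1.0, -0.003, -0.008]
contact_force: [-32.3, -16.0, 7.3]
finger_gap: 0.0003
finger_force: 17.6
```

```bash
python3 - <<'E'
from workcell import bot
import cv2,numpy as np
a=bot.get_image("scene")["frame"][170:400,170:440];b=bot.get_image("side")["frame"][110:340,220:490]
im=np.hstack([a,b])[:,:,::-1];cv2.imwrite("pics/d1.png",cv2.resize(im,(800,341),interpolation=cv2.INTER_CUBIC))
E
```

```text
(no output)
```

View pics/d1.png

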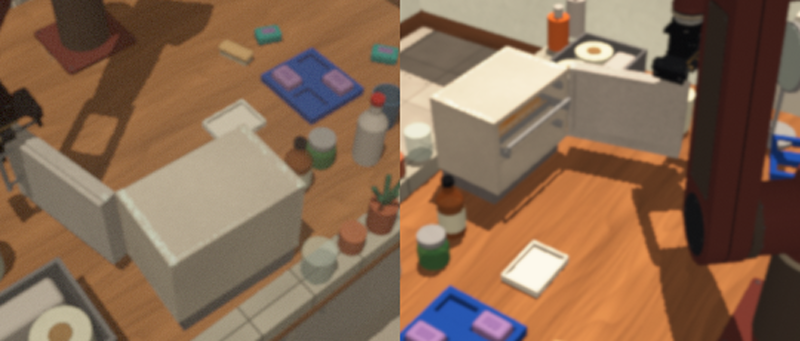

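The door stands wide open, with its free edge near the gripper at crop (20,145), and the rack bar shows in the open front. The fingers slipped past the bar at the end. I'll check the angle and plan the rack approach.

```bash
python3 - <<'E'
from pl import *
from h import *
cams()
a=onz("scene",(254,302),.24);b=onz("scene",(185,264.5),.24);print(a,b,np.arctan2(*(b-a)[1::-1]))
up=([.415,-.3965,.40],ori(0))
print("to entry")
o=ori(cy,np.pi/4,cy)
e=plan([(C2W(-.19,0,.36),o,9,-1),(C2W(-.162,0,.253),None,3,-1),(C2W(-.072,0,.163),None,5,-1)],up)
print(C2W(-.072,0,.163))
plan([(C2W(-.072-.175,0,.163),None,12,-1)],e)
E
```

```text
[ 0.6737458  -0.26902773  0.24      ] [ 0.44568101 -0.35053304  0.24      ] -2.798360298769385
to entry
1 x {"x": 0.033, "y": -0.059, "z": 0.009, "ax": -0.001, "ay": 0.028, "az": 0.002, "jaw": -1}
1 x {"x": 0.032, "y": -0.059, "z": 0.012, "ax": -0.001, "ay": 0.028, "az": 0.002, "jaw": -1}
1 x {"x": 0.03, "y": -0.059, "z": 0.014, "ax": -0.001, "ay": 0.028, "az": 0.002, "jaw": -1}
1 x {"x": 0.028, "y": -0.059, "z": 0.017, "ax": -0.001, "ay": 0.028, "az": 0.002, "jaw": -1}
1 x {"x": 0.027, "y": -0.06, "z": 0.019, "ax": -0.001, "ay": 0.028, "az": 0.002, "jaw": -1}
1 x {"x": 0.025, "y": -0.06, "z": 0.021, "ax": -0.001, "ay": 0.028, "az": 0.002, "jaw": -1}
1 x {"x": 0.022, "y": -0.06, "z": 0.023, "ax": -0.001, "ay": 0.028, "az": 0.002, "jaw": -1}
1 x {"x": 0.02, "y": -0.06, "z": 0.025, "ax": -0.001, "ay": 0.028, "az": 0.002, "jaw": -1}
1 x {"x": 0.017, "y": -0.06, "z": 0.026, "ax": -0.001, "ay": 0.028, "az": 0.002, "jaw": -1}
3 x {"x": -0.037, "z": 0.064, "jaw": -1}
5 x {"z": 0.051, "jaw": -1}
[np.float64(0.6803917894903333), np.float64(-0.13786554525444758), 0.163]
12 x {"x": -0.021, "z": -0.021, "jaw": -1}
```

Emit:
{"fn": "arm_command", "kwargs": {
  "series": [
    {"x": -0.016, "y": 0, "z": -0.01, "ax": 0, "ay": 0, "az": 0, "jaw": -1},
    {"x": 0, "y": 0, "z": -0.04, "ax": 0, "ay": 0, "az": 0, "jaw": -1},
    {"x": 0, "y": 0, "z": -0.09, "ax": 0, "ay": 0, "az": 0, "jaw": -1},
    {"x": 0, "y": 0, "z": -0.09, "ax": 0, "ay": 0, "az": 0, "jaw": -1},
    {"x": 0, "y": 0, "z": -0.09, "ax": 0, "ay": 0, "az": 0, "jaw": -1},
    {"x": 0, "y": 0, "z": -0.09, "ax": 0, "ay": 0, "az": 0, "jaw": -1},
    {"x": 0, "y": 0, "z": 0, "ax": 0, "ay": 0, "az": 0, "jaw": -1}
  ]
}}

```text
time_s: 7.45
position: [0.4239, -0.3903, 0.405]
ee_rot: [0.004, 1.0, -0.001, 0.003]
contact_force: [-0.0, 0.6, 0.9]
finger_gap: 0.0005
finger_force: 0.0
```

The door is at about 1.9 rad. Now the rack entry.

Emit:
{"fn": "arm_command", "kwargs": {
  "series": [
    {"x": 0.032, "y": -0.059, "z": 0.01, "ax": -0.001, "ay": 0.028, "az": 0.002, "jaw": -1},
    {"x": 0.032, "y": -0.059, "z": 0.012, "ax": -0.001, "ay": 0.028, "az": 0.002, "jaw": -1},
    {"x": 0.03, "y": -0.059, "z": 0.014, "ax": -0.001, "ay": 0.028, "az": 0.002, "jaw": -1},
    {"x": 0.028, "y": -0.059, "z": 0.017, "ax": -0.001, "ay": 0.028, "az": 0.002, "jaw": -1},
    {"x": 0.027, "y": -0.06, "z": 0.019, "ax": -0.001, "ay": 0.028, "az": 0.002, "jaw": -1},
    {"x": 0.025, "y": -0.06, "z": 0.021, "ax": -0.001, "ay": 0.028, "az": 0.002, "jaw": -1},
    {"x": 0.022, "y": -0.06, "z": 0.023, "ax": -0.001, "ay": 0.028, "az": 0.002, "jaw": -1},
    {"x": 0.02, "y": -0.06, "z": 0.025, "ax": -0.001, "ay": 0.028, "az": 0.002, "jaw": -1},
    {"x": 0.017, "y": -0.06, "z": 0.026, "ax": -0.001, "ay": 0.028, "az": 0.002, "jaw": -1},
    {"x": -0.037, "y": 0, "z": 0.064, "ax": 0, "ay": 0, "az": 0, "jaw": -1},
    {"x": -0.037, "y": 0, "z": 0.064, "ax": 0, "ay": 0, "az": 0, "jaw": -1},
    {"x": -0.037, "y": 0, "z": 0.064, "ax": 0, "ay": 0, "az": 0, "jaw": -1},
    {"x": 0, "y": 0, "z": 0, "ax": 0, "ay": 0, "az": 0, "jaw": -1}
  ]
}}

```text
time_s: 9.07
position: [0.5988, -0.1263, 0.2451]
ee_rot: [0.012, 0.924, -0.029, 0.382]
contact_force: [0.4, -0.1, -0.0]
finger_gap: 0.0008
finger_force: 0.0
```

```bash
python3 - <<'E'
from pl import *
import cv2
cv2.imwrite("pics/w1.png",bot.get_image("wrist")["frame"][:,:,::-1])
p,r=cur();print(p,r.apply([0,0,1]),C2W(-.162,0,.253))
plan([(C2W(-.072,0,.163),None,5,-1)])
E
```

```text
[ 0.59993076 -0.12714284  0.24837083] [ 0.70776854 -0.04579064 -0.7049588 ] [np.float64(0.5905065263532501), np.float64(-0.13332247682250703), 0.253]
5 x {"x": -0.001, "y": 0.002, "z": 0.047, "jaw": -1}
```

View pics/w1.png

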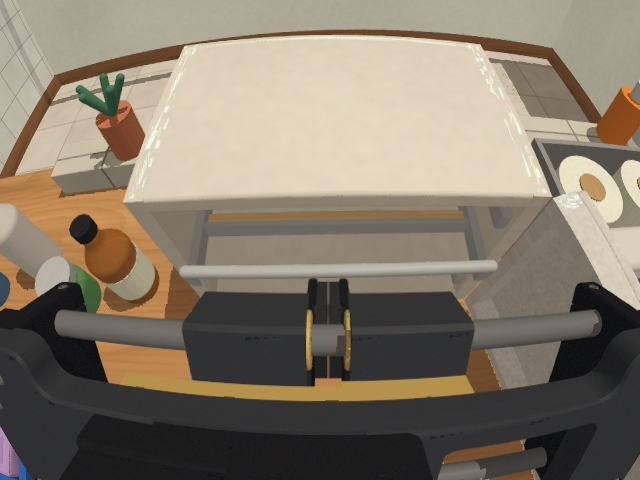

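The wrist view shows the rack's bar across the front, from (180,272) to (495,266), with the fingertips just short of it at (330,285). I'll check the bar's position before dipping in.

```bash
cat >> h.py <<'E'
def wray(d,px):
    K=np.array(d["mtx"]);v=np.array([(px[0]-K[0,2])/K[0,0],(px[1]-K[1,2])/K[1,1]]);th=np.hypot(*v)
    c=np.r_[v/th*np.sin(th),np.cos(th)];E=np.array(d["extrinsics"]);return E[:3,3],E[:3,:3]@c
def wz(d,px,z):
    o,v=wray(d,px);return o+v*(z-o[2])/v[2]
E
python3 - <<'E'
from h import *;from pl import C2W,cup,cy
d=bot.get_image("wrist")
for px in((180,272),(495,266),(338,269)):
    p=wz(d,px,.172);c,s=np.cos(cy),np.sin(cy);q=p[:2]-cup;print(p,"cup",c*q[0]+s*q[1],-s*q[0]+c*q[1])
for px in((128,202),(550,195)):
    p=wz(d,px,.24);c,s=np.cos(cy),np.sin(cy);q=p[:2]-cup;print(p,"cup",c*q[0]+s*q[1],-s*q[0]+c*q[1])
E
```

```text
[ 0.65307984 -0.01733186  0.172     ] cup -0.10536149759263612 0.11900135457524952
[ 0.64243134 -0.26037907  0.172     ] cup -0.10372775205706813 -0.12427352740570308
[ 0.64930846 -0.13734132  0.172     ] cup -0.10307016591723482 -0.0010454828215181395
[ 0.67270628 -0.00134542  0.24      ] cup -0.086567052124796 0.13595812777019617
[ 0.66181575 -0.28192194  0.24      ] cup -0.08328060189718692 -0.14481043323028256
```

Emit:
{"fn": "arm_command", "kwargs": {
  "series": [
    {"x": 0, "y": 0.005, "z": 0.048, "ax": 0, "ay": 0, "az": 0, "jaw": -1},
    {"x": 0, "y": 0.005, "z": 0.048, "ax": 0, "ay": 0, "az": 0, "jaw": -1},
    {"x": 0, "y": 0.005, "z": 0.048, "ax": 0, "ay": 0, "az": 0, "jaw": -1},
    {"x": 0, "y": 0, "z": 0.048, "ax": 0, "ay": 0, "az": 0, "jaw": -1},
    {"x": 0, "y": 0, "z": 0.048, "ax": 0, "ay": 0, "az": 0, "jaw": -1},
    {"x": 0, "y": 0, "z": 0, "ax": 0, "ay": 0, "az": 0, "jaw": -1}
  ]
}}

```text
time_s: 9.93
position: [0.6865, -0.1415, 0.1672]
ee_rot: [0.014, 0.922, -0.028, 0.386]
contact_force: [-0.4, 0.4, 0.5]
finger_gap: 0.0005
finger_force: 0.0
```

Emit:
{"fn": "arm_command", "kwargs": {
  "series": [
    {"x": -0.021, "y": 0, "z": -0.021, "ax": 0, "ay": 0, "az": 0, "jaw": -1},
    {"x": -0.021, "y": 0, "z": -0.021, "ax": 0, "ay": 0, "az": 0, "jaw": -1},
    {"x": -0.021, "y": 0, "z": -0.021, "ax": 0, "ay": 0, "az": 0, "jaw": -1},
    {"x": -0.021, "y": 0, "z": -0.021, "ax": 0, "ay": 0, "az": 0, "jaw": -1},
    {"x": -0.021, "y": 0, "z": -0.021, "ax": 0, "ay": 0, "az": 0, "jaw": -1},
    {"x": -0.021, "y": 0, "z": -0.021, "ax": 0, "ay": 0, "az": 0, "jaw": -1},
    {"x": -0.021, "y": 0, "z": -0.021, "ax": 0, "ay": 0, "az": 0, "jaw": -1},
    {"x": -0.021, "y": 0, "z": -0.021, "ax": 0, "ay": 0, "az": 0, "jaw": -1},
    {"x": -0.021, "y": 0, "z": -0.021, "ax": 0, "ay": 0, "az": 0, "jaw": -1},
    {"x": -0.021, "y": 0, "z": -0.021, "ax": 0, "ay": 0, "az": 0, "jaw": -1},
    {"x": -0.021, "y": 0, "z": -0.021, "ax": 0, "ay": 0, "az": 0, "jaw": -1},
    {"x": 0, "y": 0, "z": 0, "ax": 0, "ay": 0, "az": 0, "jaw": -1}
  ]
}}

```text
time_s: 11.42
position: [0.5215, -0.1312, 0.1659]
ee_rot: [0.015, 0.922, -0.029, 0.386]
contact_force: [-0.0, 0.1, 0.1]
finger_gap: 0.0003
finger_force: 0.1
```

Emit:
{"fn": "arm_command", "kwargs": {
  "series": [
    {"x": -0.007, "y": 0, "z": -0.007, "ax": 0, "ay": 0, "az": 0, "jaw": -1},
    {"x": -0.007, "y": 0, "z": -0.007, "ax": 0, "ay": 0, "az": 0, "jaw": -1},
    {"x": -0.006, "y": 0, "z": -0.006, "ax": 0, "ay": 0, "az": 0, "jaw": -1},
    {"x": 0, "y": 0, "z": 0, "ax": 0, "ay": 0, "az": 0, "jaw": -1}
  ]
}}

```text
time_s: 11.92
position: [0.5092, -0.1306, 0.1666]
ee_rot: [0.015, 0.922, -0.029, 0.387]
contact_force: [4.6, -0.8, 4.4]
finger_gap: 0.0005
finger_force: 3.1
```

```bash
python3 - <<'E'
from workcell import bot
import cv2
cv2.imwrite("pics/w2.png",bot.get_image("wrist")["frame"][:,:,::-1])
E
```

```text
(no output)
```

View pics/w2.png

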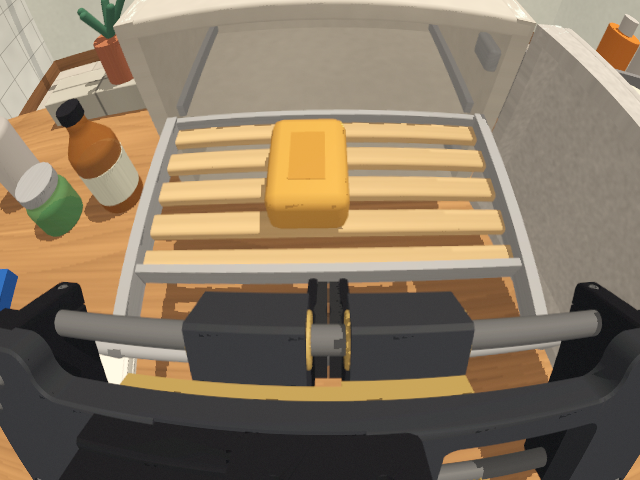

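The wrist view shows the rack out and the yellow bar on it, top face about (276,122) to (347,207), front rim at y≈268. Next I'll measure the rack and the bar.

```bash
sed -i 's/^cup=.*/cup=np.array([.756,-.1435]);cy=-.0505/' pl.py
cat >> pl.py <<'E'
def W2C(p):
    c,s=np.cos(cy),np.sin(cy);q=np.array(p[:2])-cup;return np.round([c*q[0]+s*q[1],-s*q[0]+c*q[1]],4)
E
python3 - <<'E'
from h import *;from pl import *
d=bot.get_image("wrist")
print("rim front in",W2C(wz(d,(137,266),.158)),W2C(wz(d,(522,262),.158)),W2C(wz(d,(330,263),.158)))
print("rim back in",W2C(wz(d,(178,124),.158)),W2C(wz(d,(480,121),.158)))
for px in((276,122),(345,122),(347,210),(269,212)):
  for z in(.18,):print(px,np.round(wz(d,px,z),4),W2C(wz(d,px,z)))
p,r=cur();print(p)
plan([(p+[.01,0,0],None,1,-1),(C2W(-.30,0,.30),None,5,-1),(C2W(-.19,.01,.36),ori(0),6,1)])
E
```

```text
rim front in [-0.2261  0.1107] [-0.2263 -0.1132] [-0.2242 -0.0006]
rim back in [-0.1104  0.11  ] [-0.1088 -0.1159]
(276, 122) [ 0.6186 -0.1053  0.18  ] [-0.1392  0.0313]
(345, 122) [ 0.6155 -0.1474  0.18  ] [-0.1402 -0.011 ]
(347, 210) [ 0.5506 -0.1424  0.18  ] [-0.2052 -0.0093]
(269, 212) [ 0.5519 -0.1029  0.18  ] [-0.2059  0.0302]
[ 0.50923254 -0.13058921  0.16657653]
1 x {"x": 0.014, "y": -0.001, "z": 0.014, "jaw": -1}
5 x {"x": 0.02, "y": 0.001, "z": -0.055, "jaw": -1}
1 x {"x": 0.04, "y": -0.004, "z": 0.012, "ax": 0.002, "ay": -0.042, "az": -0.003, "jaw": 1}
1 x {"x": 0.041, "y": -0.003, "z": 0.007, "ax": 0.002, "ay": -0.042, "az": -0.003, "jaw": 1}
1 x {"x": 0.042, "y": -0.003, "z": 0.001, "ax": 0.002, "ay": -0.042, "az": -0.003, "jaw": 1}
1 x {"x": 0.042, "y": -0.002, "z": -0.004, "ax": 0.002, "ay": -0.042, "az": -0.003, "jaw": 1}
1 x {"x": 0.041, "y": -0.002, "z": -0.01, "ax": 0.002, "ay": -0.042, "az": -0.003, "jaw": 1}
1 x {"x": 0.039, "y": -0.002, "z": -0.015, "ax": 0.002, "ay": -0.042, "az": -0.003, "jaw": 1}
```

```bash
python3 - <<'E'
from pl import *
p,r=cur()
plan([(p+[.01,0,0],None,1,-1),([.46,-.13,.30],None,5,-1),([.5842,-.1245,.30],ori(cy),6,1)])
E
```

```text
1 x {"x": 0.014, "y": -0.001, "z": 0.014, "jaw": -1}
5 x {"x": 0.021, "y": 0.002, "z": -0.054, "jaw": -1}
1 x {"x": 0.029, "y": -0.004, "z": 0.029, "ax": 0.001, "ay": -0.042, "az": -0.001, "jaw": 1}
1 x {"x": 0.033, "y": -0.004, "z": 0.025, "ax": 0.001, "ay": -0.042, "az": -0.001, "jaw": 1}
1 x {"x": 0.036, "y": -0.004, "z": 0.021, "ax": 0.001, "ay": -0.042, "az": -0.001, "jaw": 1}
1 x {"x": 0.038, "y": -0.004, "z": 0.016, "ax": 0.001, "ay": -0.042, "az": -0.001, "jaw": 1}
1 x {"x": 0.04, "y": -0.004, "z": 0.011, "ax": 0.001, "ay": -0.042, "az": -0.001, "jaw": 1}
1 x {"x": 0.041, "y": -0.004, "z": 0.005, "ax": 0.001, "ay": -0.042, "az": -0.001, "jaw": 1}
```

Emit:
{"fn": "arm_command", "kwargs": {
  "series": [
    {"x": 0.014, "y": 0, "z": 0.014, "ax": 0, "ay": 0, "az": 0, "jaw": -1},
    {"x": 0.021, "y": 0.002, "z": -0.054, "ax": 0, "ay": 0, "az": 0, "jaw": -1},
    {"x": 0.021, "y": 0.002, "z": -0.054, "ax": 0, "ay": 0, "az": 0, "jaw": -1},
    {"x": 0.021, "y": 0.002, "z": -0.054, "ax": 0, "ay": 0, "az": 0, "jaw": -1},
    {"x": 0.021, "y": 0.002, "z": -0.054, "ax": 0, "ay": 0, "az": 0, "jaw": -1},
    {"x": 0.021, "y": 0.002, "z": -0.054, "ax": 0, "ay": 0, "az": 0, "jaw": -1},
    {"x": 0.029, "y": -0.004, "z": 0.029, "ax": 0.001, "ay": -0.042, "az": -0.001, "jaw": 1},
    {"x": 0.033, "y": -0.004, "z": 0.025, "ax": 0.001, "ay": -0.042, "az": -0.001, "jaw": 1},
    {"x": 0.036, "y": -0.004, "z": 0.021, "ax": 0.001, "ay": -0.042, "az": -0.001, "jaw": 1},
    {"x": 0.038, "y": -0.004, "z": 0.016, "ax": 0.001, "ay": -0.042, "az": -0.001, "jaw": 1},
    {"x": 0.04, "y": -0.004, "z": 0.011, "ax": 0.001, "ay": -0.042, "az": -0.001, "jaw": 1},
    {"x": 0.041, "y": -0.004, "z": 0.005, "ax": 0.001, "ay": -0.042, "az": -0.001, "jaw": 1},
    {"x": 0, "y": 0, "z": 0, "ax": 0, "ay": 0, "az": 0, "jaw": 1}
  ]
}}

```text
time_s: 13.65
position: [0.584, -0.1253, 0.2914]
ee_rot: [-0.004, 1.0, -0.019, -0.006]
contact_force: [-0.4, 0.7, -1.3]
finger_gap: 0.0622
finger_force: 0.0
```

```bash
python3 - <<'E'
from h import *;from pl import *
import cv2
d=bot.get_image("wrist");I=d["frame"][:,:,::-1].copy();h=cv2.cvtColor(I,cv2.COLOR_BGR2HSV)
cv2.imwrite("pics/w3.png",I);s=bot.get_image("side");cv2.imwrite("pics/side3.png",s["frame"][:,:,::-1])
p,r=cur();print(p,r.as_euler("xyz"),r.apply([1,0,0]))
E
```

```text
[ 0.58259846 -0.12554183  0.29515082] [-3.13454561  0.00413965 -0.03849588] [ 0.99925056 -0.03848604 -0.00413964]
```

View pics/w3.png

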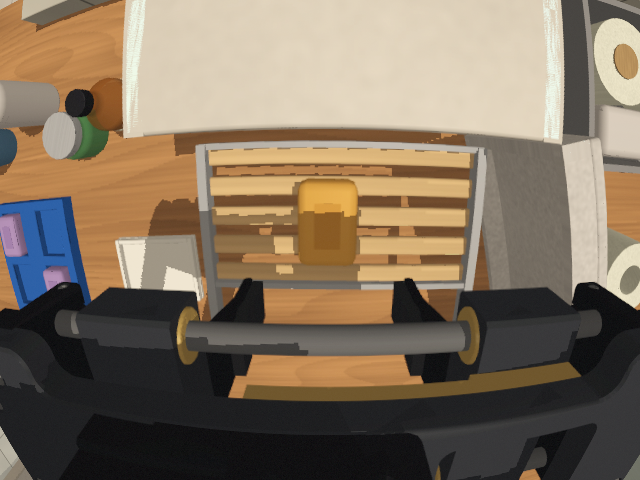

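The yellow bar's top face spans (302,181) to (356,262), centred between the fingers. The dish is at (117,240) to (203,300), and the mould with its two lilac bars is at the left.

```bash
python3 - <<'E'
from h import *;from pl import *
d=bot.get_image("wrist")
q=[wz(d,px,.18) for px in((301,183),(354,183),(357,264),(299,264))]
print(np.round(q,4),np.mean(q,0));
print("dish",np.round([wz(d,px,.018) for px in((117,240),(196,236),(203,298),(124,304))],4))
print("mould",np.round([wz(d,px,.022) for px in((71,197),(88,302))],4))
p,r=cur()
plan([([.5842,-.1245,.165],ori(cy),5,1)])
E
```

```text
[[ 0.6226 -0.1054  0.18  ]
 [ 0.621  -0.1453  0.18  ]
 [ 0.5563 -0.1463  0.18  ]
 [ 0.558  -0.1001  0.18  ]] [ 0.58947025 -0.12426328  0.18      ]
dish [[0.5399 0.1726 0.018 ]
 [0.5406 0.0487 0.018 ]
 [0.4528 0.0526 0.018 ]
 [0.4412 0.1853 0.018 ]]
mould [[0.6075 0.2415 0.022 ]
 [0.4442 0.2528 0.022 ]]
5 x {"x": 0.001, "z": 0.053, "az": 0.001, "jaw": 1}
```

Emit:
{"fn": "arm_command", "kwargs": {
  "series": [
    {"x": 0.001, "y": 0, "z": 0.053, "ax": 0, "ay": 0, "az": 0.001, "jaw": 1},
    {"x": 0.002, "y": 0, "z": 0.053, "ax": 0, "ay": 0, "az": 0.001, "jaw": 1},
    {"x": 0.002, "y": 0, "z": 0.053, "ax": 0, "ay": 0, "az": 0.001, "jaw": 1},
    {"x": 0.001, "y": 0, "z": 0.053, "ax": 0, "ay": 0, "az": 0.001, "jaw": 1},
    {"x": 0, "y": 0, "z": 0.046, "ax": 0, "ay": 0, "az": 0, "jaw": 1},
    {"x": 0, "y": 0, "z": 0, "ax": 0, "ay": 0, "az": 0, "jaw": 1}
  ],
  "force": 30
}}

```text
time_s: 14.55
position: [0.5842, -0.1251, 0.1685]
ee_rot: [-0.003, 1.0, -0.026, -0.0]
contact_force: [-0.5, -0.1, 0.4]
finger_gap: 0.0866
finger_force: 0.0
```

Emit:
{"fn": "arm_command", "kwargs": {
  "series": [
    {"x": 0, "y": 0, "z": 0.006, "ax": 0, "ay": 0, "az": 0, "jaw": 1},
    {"x": 0, "y": 0, "z": 0, "ax": 0, "ay": 0, "az": 0, "jaw": -1},
    {"x": 0, "y": 0, "z": 0, "ax": 0, "ay": 0, "az": 0, "jaw": -1},
    {"x": 0, "y": 0, "z": 0, "ax": 0, "ay": 0, "az": 0, "jaw": -1},
    {"x": 0, "y": 0, "z": 0, "ax": 0, "ay": 0, "az": 0, "jaw": -1},
    {"x": 0, "y": 0, "z": 0, "ax": 0, "ay": 0, "az": 0, "jaw": -1}
  ],
  "force": 30
}}

```text
time_s: 15.3
position: [0.5865, -0.1253, 0.1657]
ee_rot: [-0.003, 1.0, -0.026, 0.0]
contact_force: [0.2, -0.0, -0.4]
finger_gap: 0.0455
finger_force: 30.0
```

```bash
python3 - <<'E'
from pl import *
p,r=cur();print(p,r.apply([1,0,0]),bot.get_state()["finger_gap"])
e=plan([([p[0],p[1],.27],None,3,-1),([.493,.116,.20],ori(1.57),11,-1),([.493,.116,.08],None,3,-1)])
E
```

```text
[ 0.58652869 -0.12525636  0.16573956] [ 9.98661209e-01 -5.17275683e-02  2.17862373e-04] 0.04550391706965377
3 x {"z": -0.07, "jaw": -1}
1 x {"x": -0.019, "y": -0.043, "z": 0.013, "az": -0.047, "jaw": -1}
1 x {"x": -0.013, "y": -0.045, "z": 0.013, "az": -0.047, "jaw": -1}
1 x {"x": -0.006, "y": -0.047, "z": 0.013, "az": -0.047, "jaw": -1}
1 x {"x": 0.001, "y": -0.047, "z": 0.013, "az": -0.047, "jaw": -1}
1 x {"x": 0.008, "y": -0.046, "z": 0.013, "az": -0.047, "jaw": -1}
1 x {"x": 0.015, "y": -0.045, "z": 0.013, "az": -0.047, "jaw": -1}
1 x {"x": 0.021, "y": -0.042, "z": 0.013, "az": -0.047, "jaw": -1}
1 x {"x": 0.027, "y": -0.039, "z": 0.013, "az": -0.047, "jaw": -1}
1 x {"x": 0.032, "y": -0.034, "z": 0.013, "az": -0.047, "jaw": -1}
1 x {"x": 0.037, "y": -0.029, "z": 0.013, "az": -0.047, "jaw": -1}
1 x {"x": 0.041, "y": -0.023, "z": 0.013, "az": -0.047, "jaw": -1}
3 x {"z": 0.08, "jaw": -1}
```

Emit:
{"fn": "arm_command", "kwargs": {
  "series": [
    {"x": 0, "y": 0, "z": -0.07, "ax": 0, "ay": 0, "az": 0, "jaw": -1},
    {"x": 0, "y": 0, "z": -0.07, "ax": 0, "ay": 0, "az": 0, "jaw": -1},
    {"x": 0, "y": 0, "z": -0.07, "ax": 0, "ay": 0, "az": 0, "jaw": -1},
    {"x": -0.019, "y": -0.043, "z": 0.01, "ax": 0, "ay": 0, "az": -0.047, "jaw": -1},
    {"x": -0.013, "y": -0.045, "z": 0.01, "ax": 0, "ay": 0, "az": -0.047, "jaw": -1},
    {"x": -0.006, "y": -0.047, "z": 0.01, "ax": 0, "ay": 0, "az": -0.047, "jaw": -1},
    {"x": 0.001, "y": -0.047, "z": 0.01, "ax": 0, "ay": 0, "az": -0.047, "jaw": -1},
    {"x": 0.008, "y": -0.046, "z": 0.01, "ax": 0, "ay": 0, "az": -0.047, "jaw": -1},
    {"x": 0.015, "y": -0.045, "z": 0.01, "ax": 0, "ay": 0, "az": -0.047, "jaw": -1},
    {"x": 0.021, "y": -0.042, "z": 0.01, "ax": 0, "ay": 0, "az": -0.047, "jaw": -1},
    {"x": 0.027, "y": -0.039, "z": 0.01, "ax": 0, "ay": 0, "az": -0.047, "jaw": -1},
    {"x": 0.032, "y": -0.034, "z": 0.01, "ax": 0, "ay": 0, "az": -0.047, "jaw": -1},
    {"x": 0.037, "y": -0.029, "z": 0.01, "ax": 0, "ay": 0, "az": -0.047, "jaw": -1},
    {"x": 0.041, "y": -0.023, "z": 0.01, "ax": 0, "ay": 0, "az": -0.047, "jaw": -1},
    {"x": 0, "y": 0, "z": 0, "ax": 0, "ay": 0, "az": 0, "jaw": -1}
  ]
}}

```text
time_s: 17.18
position: [0.492, 0.1166, 0.2164]
ee_rot: [-0.002, 0.706, 0.708, 0.002]
contact_force: [0.5, -0.7, -1.8]
finger_gap: 0.0455
finger_force: 30.0
```

```bash
python3 - <<'E'
from h import *;from pl import *
import cv2
w=bot.get_image("wrist")["frame"];s=bot.get_image("side")["frame"]
a=cv2.resize(w,(400,300),interpolation=cv2.INTER_AREA);b=cv2.resize(s[200:350,220:420],(400,300),interpolation=cv2.INTER_CUBIC)
cv2.imwrite("pics/p4.png",np.hstack([a,b])[:,:,::-1]);p,r=cur();print(p,r.apply([1,0,0]),bot.get_state()["finger_gap"])
E
```

```text
[0.49297257 0.11531021 0.2170774 ] [5.21099756e-05 9.99986590e-01 5.17843840e-03] 0.045520925838986974
```

View pics/p4.png

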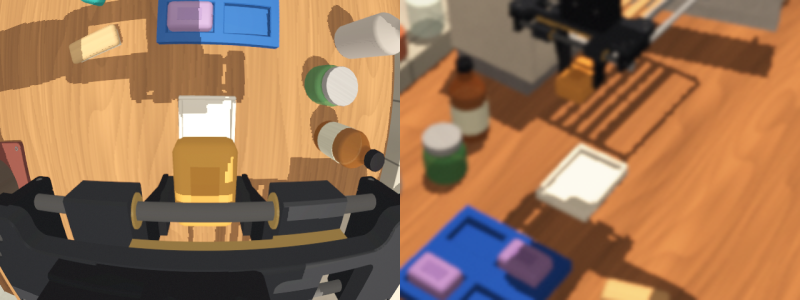

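The yellow bar is held and the dish is unmoved: its left corner is still at about (289,294) in the side view, its far edge at about wrist (286..376,154).

```bash
python3 - <<'E'
from h import *;from pl import *
d=bot.get_image("wrist")
I=d["frame"].astype(int);
for row in(170,185,200):
    m=np.where((I[row,250:420].min(1)>150))[0]+250;print(row,m.min(),m.max(),wz(d,(m.min(),row),.018),wz(d,(m.max(),row),.018))
print(wz(d,(286,154),.018),wz(d,(376,154),.018))
E
```

```text
170 285 375 [0.45043358 0.15947481 0.018     ] [0.53839857 0.15943125 0.018     ]
185 284 375 [0.44913705 0.14462372 0.018     ] [0.53869938 0.1445488  0.018     ]
200 285 374 [0.4497751  0.12958564 0.018     ] [0.53805183 0.12949659 0.018     ]
[0.45168424 0.17519035 0.018     ] [0.53911844 0.17520282 0.018     ]
```

Emit:
{"fn": "arm_command", "kwargs": {
  "series": [
    {"x": 0, "y": 0.002, "z": 0.074, "ax": 0, "ay": 0, "az": 0, "jaw": -1},
    {"x": 0, "y": 0, "z": 0.074, "ax": 0, "ay": 0, "az": 0, "jaw": -1},
    {"x": 0, "y": 0, "z": 0.074, "ax": 0, "ay": 0, "az": 0, "jaw": -1},
    {"x": 0, "y": 0, "z": 0.074, "ax": 0, "ay": 0, "az": 0, "jaw": -1},
    {"x": 0, "y": 0, "z": 0.074, "ax": 0, "ay": 0, "az": 0, "jaw": -1},
    {"x": 0, "y": 0, "z": 0, "ax": 0, "ay": 0, "az": 0, "jaw": -1},
    {"x": 0, "y": 0, "z": 0, "ax": 0, "ay": 0, "az": 0, "jaw": -1}
  ]
}}

```text
time_s: 18.2
position: [0.4952, 0.1162, 0.0334]
ee_rot: [-0.001, 0.707, 0.707, 0.003]
contact_force: [0.6, -0.0, -0.5]
finger_gap: 0.0456
finger_force: 30.0
```

Emit:
{"fn": "arm_command", "kwargs": {
  "series": [
    {"x": 0, "y": 0, "z": 0.012, "ax": 0, "ay": 0, "az": 0, "jaw": -1},
    {"x": 0, "y": 0, "z": 0.007, "ax": 0, "ay": 0, "az": 0, "jaw": -1},
    {"x": 0, "y": 0, "z": 0, "ax": 0, "ay": 0, "az": 0, "jaw": -1}
  ]
}}

```text
time_s: 18.58
position: [0.494, 0.1167, 0.0228]
ee_rot: [-0.002, 0.707, 0.708, 0.002]
contact_force: [0.3, -0.7, -0.6]
finger_gap: 0.0456
finger_force: 30.0
```

Emit:
{"fn": "arm_command", "kwargs": {
  "series": [
    {"x": 0, "y": 0, "z": 0, "ax": 0, "ay": 0, "az": 0, "jaw": 0.5},
    {"x": 0, "y": 0, "z": 0, "ax": 0, "ay": 0, "az": 0, "jaw": 0.5},
    {"x": 0, "y": 0, "z": 0, "ax": 0, "ay": 0, "az": 0, "jaw": 0.5},
    {"x": 0, "y": 0, "z": -0.04, "ax": 0, "ay": 0, "az": 0, "jaw": 0.5},
    {"x": 0, "y": 0, "z": -0.08, "ax": 0, "ay": 0, "az": 0, "jaw": 1},
    {"x": 0, "y": 0, "z": -0.1, "ax": 0, "ay": 0, "az": 0, "jaw": 1},
    {"x": 0, "y": 0, "z": -0.1, "ax": 0, "ay": 0, "az": 0, "jaw": 1},
    {"x": 0, "y": 0, "z": 0, "ax": 0, "ay": 0, "az": 0, "jaw": 1}
  ]
}}

```text
time_s: 19.58
position: [0.4973, 0.116, 0.1879]
ee_rot: [0.001, 0.706, 0.708, 0.006]
contact_force: [-0.3, 0.5, -0.4]
finger_gap: 0.0861
finger_force: 0.0
```

```bash
python3 - <<'E'
from h import *;from pl import *
import cv2
cams()
for n,px in(("tumbler",(197,326)),("cleaner",(211,295)),("jar",(242,287)),("pump",(254,262))):print(n,onz("side",px,.0))
for n,px in(("tumbler",(193,302)),):print(n,onz("side",px,.095))
w=bot.get_image("wrist")["frame"];cv2.imwrite("pics/p5.png",cv2.resize(w,(640,480))[:,:,::-1])
p,r=cur();print(p)
plan([([.468,.302,.22],ori(-.04),10,1)])
E
```

```text
tumbler [0.69944787 0.40425817 0.        ]
cleaner [0.74907037 0.29106184 0.        ]
jar [0.69042594 0.2131503  0.        ]
pump [0.73103918 0.10212629 0.        ]
tumbler [0.6996166 0.3972786 0.095    ]
[0.49325964 0.11567769 0.18168306]
1 x {"x": 0.037, "y": -0.005, "z": -0.007, "az": 0.051, "jaw": 1}
1 x {"x": 0.036, "y": -0.011, "z": -0.007, "az": 0.051, "jaw": 1}
1 x {"x": 0.034, "y": -0.017, "z": -0.007, "az": 0.051, "jaw": 1}
1 x {"x": 0.031, "y": -0.022, "z": -0.008, "az": 0.051, "jaw": 1}
1 x {"x": 0.027, "y": -0.026, "z": -0.008, "az": 0.051, "jaw": 1}
1 x {"x": 0.022, "y": -0.03, "z": -0.008, "az": 0.051, "jaw": 1}
1 x {"x": 0.017, "y": -0.034, "z": -0.008, "az": 0.051, "jaw": 1}
1 x {"x": 0.011, "y": -0.036, "z": -0.008, "az": 0.051, "jaw": 1}
1 x {"x": 0.006, "y": -0.037, "z": -0.008, "az": 0.051, "jaw": 1}
1 x {"x": -0.001, "y": -0.038, "z": -0.008, "az": 0.051, "jaw": 1}
```

View pics/p5.png

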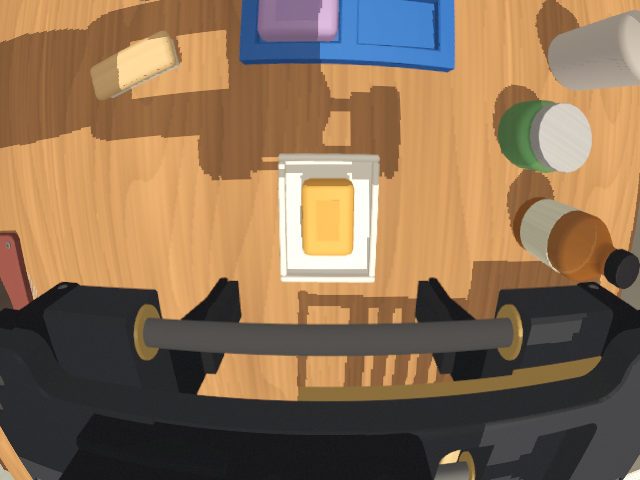

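The yellow bar lies flat in the dish at about (328,217). Now on to the first lilac bar. The goal is the one in the near-right cavity, (0.468,0.302).

Emit:
{"fn": "arm_command", "kwargs": {
  "series": [
    {"x": 0.037, "y": -0.005, "z": -0.008, "ax": 0, "ay": 0, "az": 0.051, "jaw": 1},
    {"x": 0.036, "y": -0.011, "z": -0.008, "ax": 0, "ay": 0, "az": 0.051, "jaw": 1},
    {"x": 0.034, "y": -0.017, "z": -0.008, "ax": 0, "ay": 0, "az": 0.051, "jaw": 1},
    {"x": 0.031, "y": -0.022, "z": -0.008, "ax": 0, "ay": 0, "az": 0.051, "jaw": 1},
    {"x": 0.027, "y": -0.026, "z": -0.008, "ax": 0, "ay": 0, "az": 0.051, "jaw": 1},
    {"x": 0.022, "y": -0.03, "z": -0.008, "ax": 0, "ay": 0, "az": 0.051, "jaw": 1},
    {"x": 0.017, "y": -0.034, "z": -0.008, "ax": 0, "ay": 0, "az": 0.051, "jaw": 1},
    {"x": 0.011, "y": -0.036, "z": -0.008, "ax": 0, "ay": 0, "az": 0.051, "jaw": 1},
    {"x": 0.006, "y": -0.037, "z": -0.008, "ax": 0, "ay": 0, "az": 0.051, "jaw": 1},
    {"x": -0.001, "y": -0.038, "z": -0.008, "ax": 0, "ay": 0, "az": 0.051, "jaw": 1},
    {"x": 0, "y": 0, "z": 0, "ax": 0, "ay": 0, "az": 0, "jaw": 1}
  ]
}}

```text
time_s: 21.1
position: [0.4663, 0.3025, 0.2217]
ee_rot: [-0.002, 1.0, -0.013, -0.001]
contact_force: [-0.8, 0.0, 0.8]
finger_gap: 0.0867
finger_force: 0.0
```

```bash
cat > lil.py <<'E'
from h import *;from pl import *
import cv2
def lilac(z,name=None):
    d=bot.get_image("wrist");I=np.ascontiguousarray(d["frame"][:,:,::-1]);h=cv2.cvtColor(I,cv2.COLOR_BGR2HSV)
    m=cv2.inRange(h,(135,25,60),(165,255,255));m=cv2.morphologyEx(m,cv2.MORPH_OPEN,np.ones((3,3)))
    m=cv2.morphologyEx(m,cv2.MORPH_CLOSE,np.ones((7,7)))
    if name:cv2.imwrite(name,I)
    for c in cv2.findContours(m,0,2)[0]:
        if cv2.contourArea(c)<400:continue
        w=np.array([wz(d,p[0],z)[:2] for p in c]).astype(np.float32);r=cv2.minAreaRect(w)
        print("px",c[:,0].min(0),c[:,0].max(0),"ctr",np.round(r[0],4),"size",np.round(r[1],4),"ang",round(r[2],1))
E
python3 - <<'E'
from lil import *
lilac(.038,"pics/p6.png")
p,r=cur();print(p,r.apply([1,0,0]))
E
```

```text
px [306 175] [352 244] ctr [0.4702 0.3028] size [0.0442 0.0673] ang 88.5
px [214  88] [262 157] ctr [0.5575 0.3859] size [0.0467 0.0662] ang 87.5
[0.46645617 0.30177969 0.22171756] [ 0.99968052 -0.02517012 -0.00230688]
```

View pics/p6.png

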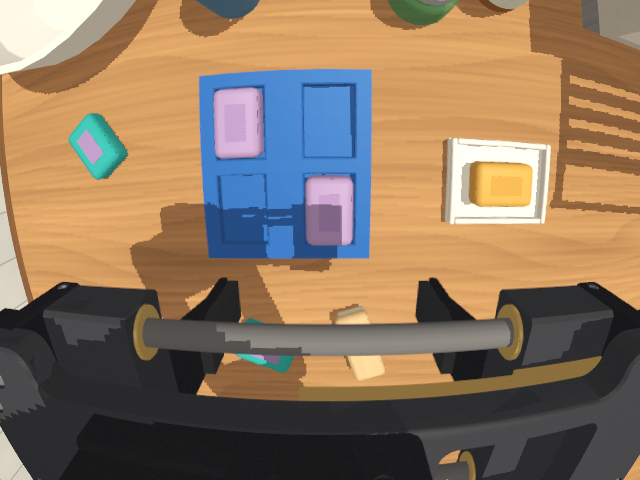

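Confirmed in the wrist view: the lilac bars in the mould at (330,210) and (238,122) are the ones. The turquoise blocks at (97,147) and (265,345) are outside it. I'll descend on the first.

Emit:
{"fn": "arm_command", "kwargs": {
  "series": [
    {"x": 0.006, "y": -0.002, "z": 0.074, "ax": 0, "ay": 0, "az": 0, "jaw": 1},
    {"x": 0, "y": 0, "z": 0.074, "ax": 0, "ay": 0, "az": 0, "jaw": 1},
    {"x": 0, "y": 0, "z": 0.074, "ax": 0, "ay": 0, "az": 0, "jaw": 1},
    {"x": 0, "y": 0, "z": 0.074, "ax": 0, "ay": 0, "az": 0, "jaw": 1},
    {"x": 0, "y": 0, "z": 0.074, "ax": 0, "ay": 0, "az": 0, "jaw": 1},
    {"x": 0, "y": 0, "z": 0, "ax": 0, "ay": 0, "az": 0, "jaw": 1},
    {"x": 0, "y": 0, "z": 0, "ax": 0, "ay": 0, "az": 0, "jaw": 1}
  ]
}}

```text
time_s: 22.02
position: [0.471, 0.3037, 0.0394]
ee_rot: [-0.003, 1.0, -0.014, 0.0]
contact_force: [0.1, -0.2, 0.5]
finger_gap: 0.0871
finger_force: 0.0
```

Emit:
{"fn": "arm_command", "kwargs": {
  "series": [
    {"x": 0, "y": 0, "z": 0.014, "ax": 0, "ay": 0, "az": 0, "jaw": 1},
    {"x": 0, "y": 0, "z": 0.014, "ax": 0, "ay": 0, "az": 0, "jaw": 1},
    {"x": 0, "y": 0, "z": 0, "ax": 0, "ay": 0, "az": 0, "jaw": -1},
    {"x": 0, "y": 0, "z": 0, "ax": 0, "ay": 0, "az": 0, "jaw": -1},
    {"x": 0, "y": 0, "z": 0, "ax": 0, "ay": 0, "az": 0, "jaw": -1},
    {"x": 0, "y": 0, "z": 0, "ax": 0, "ay": 0, "az": 0, "jaw": -1},
    {"x": 0, "y": 0, "z": 0, "ax": 0, "ay": 0, "az": 0, "jaw": -1},
    {"x": 0, "y": 0, "z": 0, "ax": 0, "ay": 0, "az": 0, "jaw": -1}
  ],
  "force": 35
}}

```text
time_s: 23.02
position: [0.4705, 0.304, 0.0247]
ee_rot: [-0.003, 1.0, -0.015, 0.0]
contact_force: [0.7, -1.5, 0.0]
finger_gap: 0.0458
finger_force: 35.0
```

```bash
python3 - <<'E'
from pl import *
p,r=cur();print(p,r.apply([1,0,0]),bot.get_state()["finger_gap"])
print(C2W(-.163,-.05,.18),C2W(-.163,.05,.18))
e=plan([([p[0],p[1],.27],None,5,-1),(C2W(-.168,-.05,.27),ori(cy),11,-1)],([p[0],p[1],.024],r))
E
```

```text
[0.47054009 0.30399897 0.02472931] [ 9.99561210e-01 -2.96173187e-02  4.49517681e-04] 0.04577884636395822
[np.float64(0.5906838743006488), np.float64(-0.18520825558275397), 0.18] [np.float64(0.5957317281139161), np.float64(-0.08533574098599475), 0.18]
5 x {"y": -0.001, "z": -0.098, "jaw": -1}
6 x {"x": 0.024, "y": 0.088, "az": 0.001, "jaw": -1}
5 x {"x": 0.025, "y": 0.088, "az": 0.001, "jaw": -1}
```

Emit:
{"fn": "arm_command", "kwargs": {
  "series": [
    {"x": 0, "y": 0, "z": -0.04, "ax": 0, "ay": 0, "az": 0, "jaw": -1},
    {"x": 0, "y": 0, "z": -0.09, "ax": 0, "ay": 0, "az": 0, "jaw": -1},
    {"x": 0, "y": 0, "z": -0.12, "ax": 0, "ay": 0, "az": 0, "jaw": -1},
    {"x": 0, "y": 0, "z": -0.12, "ax": 0, "ay": 0, "az": 0, "jaw": -1},
    {"x": 0, "y": 0, "z": -0.12, "ax": 0, "ay": 0, "az": 0, "jaw": -1},
    {"x": 0.024, "y": 0.088, "z": 0, "ax": 0, "ay": 0, "az": 0.001, "jaw": -1},
    {"x": 0.024, "y": 0.088, "z": 0, "ax": 0, "ay": 0, "az": 0.001, "jaw": -1},
    {"x": 0.024, "y": 0.088, "z": 0, "ax": 0, "ay": 0, "az": 0.001, "jaw": -1},
    {"x": 0.024, "y": 0.088, "z": 0, "ax": 0, "ay": 0, "az": 0.001, "jaw": -1},
    {"x": 0.024, "y": 0.088, "z": 0, "ax": 0, "ay": 0, "az": 0.001, "jaw": -1},
    {"x": 0.024, "y": 0.088, "z": 0, "ax": 0, "ay": 0, "az": 0.001, "jaw": -1},
    {"x": 0.024, "y": 0.088, "z": 0, "ax": 0, "ay": 0, "az": 0.001, "jaw": -1},
    {"x": 0.024, "y": 0.088, "z": 0, "ax": 0, "ay": 0, "az": 0.001, "jaw": -1},
    {"x": 0.024, "y": 0.088, "z": 0, "ax": 0, "ay": 0, "az": 0.001, "jaw": -1},
    {"x": 0.024, "y": 0.088, "z": 0, "ax": 0, "ay": 0, "az": 0.001, "jaw": -1},
    {"x": 0.024, "y": 0.088, "z": 0, "ax": 0, "ay": 0, "az": 0.001, "jaw": -1},
    {"x": 0, "y": 0, "z": 0, "ax": 0, "ay": 0, "az": 0, "jaw": -1}
  ]
}}

```text
time_s: 25.15
position: [0.5801, -0.1898, 0.2678]
ee_rot: [-0.002, 0.999, -0.034, 0.001]
contact_force: [0.1, 0.4, -1.7]
finger_gap: 0.0457
finger_force: 35.0
```

Emit:
{"fn": "arm_command", "kwargs": {
  "series": [
    {"x": 0.012, "y": -0.008, "z": 0.05, "ax": 0, "ay": 0, "az": -0.005, "jaw": -1},
    {"x": 0, "y": 0, "z": 0.06, "ax": 0, "ay": 0, "az": 0, "jaw": -1},
    {"x": 0, "y": 0, "z": 0.06, "ax": 0, "ay": 0, "az": 0, "jaw": -1},
    {"x": 0, "y": 0, "z": 0.014, "ax": 0, "ay": 0, "az": 0, "jaw": -1},
    {"x": 0, "y": 0, "z": 0, "ax": 0, "ay": 0, "az": 0, "jaw": -1},
    {"x": 0, "y": 0, "z": 0, "ax": 0, "ay": 0, "az": 0, "jaw": -1}
  ]
}}

```text
time_s: 25.9
position: [0.5875, -0.1828, 0.1771]
ee_rot: [-0.002, 1.0, -0.024, 0.002]
contact_force: [0.1, 0.2, -0.6]
finger_gap: 0.0457
finger_force: 35.0
```

Emit:
{"fn": "arm_command", "kwargs": {
  "series": [
    {"x": 0, "y": 0, "z": 0.01, "ax": 0, "ay": 0, "az": 0, "jaw": -1},
    {"x": 0, "y": 0, "z": 0.006, "ax": 0, "ay": 0, "az": 0, "jaw": -1},
    {"x": 0, "y": 0, "z": 0, "ax": 0, "ay": 0, "az": 0, "jaw": -1}
  ]
}}

```text
time_s: 26.28
position: [0.5865, -0.1826, 0.1669]
ee_rot: [-0.003, 1.0, -0.024, 0.0]
contact_force: [-0.4, -0.5, -1.3]
finger_gap: 0.0455
finger_force: 35.0
```

Emit:
{"fn": "arm_command", "kwargs": {
  "series": [
    {"x": 0, "y": 0, "z": 0, "ax": 0, "ay": 0, "az": 0, "jaw": 0.5},
    {"x": 0, "y": 0, "z": 0, "ax": 0, "ay": 0, "az": 0, "jaw": 0.5},
    {"x": 0, "y": 0, "z": 0, "ax": 0, "ay": 0, "az": 0, "jaw": 0.5},
    {"x": 0, "y": 0, "z": -0.06, "ax": 0, "ay": 0, "az": 0, "jaw": 0.5},
    {"x": 0, "y": 0, "z": -0.07, "ax": 0, "ay": 0, "az": 0, "jaw": 1},
    {"x": 0, "y": 0, "z": -0.07, "ax": 0, "ay": 0, "az": 0, "jaw": 1},
    {"x": 0, "y": 0, "z": 0, "ax": 0, "ay": 0, "az": 0, "jaw": 1}
  ]
}}

```text
time_s: 27.15
position: [0.5884, -0.184, 0.2712]
ee_rot: [-0.001, 1.0, -0.024, 0.004]
contact_force: [0.8, -0.6, -1.2]
finger_gap: 0.0841
finger_force: 0.0
```

```bash
python3 - <<'E'
from lil import *
lilac(.18,"pics/p7.png");print(C2W(-.163,-.05,.18))
p,r=cur();print(p)
plan([([.5585,.386,.25],ori(-.035),12,1)])
E
```

```text
px [295 199] [358 289] ctr [ 0.5868 -0.182 ] size [0.0443 0.0676] ang 87.2
[np.float64(0.5906838743006488), np.float64(-0.18520825558275397), 0.18]
[ 0.58728778 -0.1835106   0.26861984]
9 x {"x": -0.009, "y": -0.095, "z": 0.003, "jaw": 1}
3 x {"x": -0.008, "y": -0.095, "z": 0.003, "jaw": 1}
```

The first bar lies flat at (0.587,-0.182). On to the second.

Emit:
{"fn": "arm_command", "kwargs": {
  "series": [
    {"x": -0.008, "y": -0.095, "z": 0.003, "ax": 0, "ay": 0, "az": 0, "jaw": 1},
    {"x": -0.009, "y": -0.095, "z": 0.003, "ax": 0, "ay": 0, "az": 0, "jaw": 1},
    {"x": -0.009, "y": -0.095, "z": 0.003, "ax": 0, "ay": 0, "az": 0, "jaw": 1},
    {"x": -0.009, "y": -0.095, "z": 0.003, "ax": 0, "ay": 0, "az": 0, "jaw": 1},
    {"x": -0.009, "y": -0.095, "z": 0.003, "ax": 0, "ay": 0, "az": 0, "jaw": 1},
    {"x": -0.009, "y": -0.095, "z": 0.003, "ax": 0, "ay": 0, "az": 0, "jaw": 1},
    {"x": -0.009, "y": -0.095, "z": 0.003, "ax": 0, "ay": 0, "az": 0, "jaw": 1},
    {"x": -0.009, "y": -0.095, "z": 0.003, "ax": 0, "ay": 0, "az": 0, "jaw": 1},
    {"x": -0.009, "y": -0.095, "z": 0.003, "ax": 0, "ay": 0, "az": 0, "jaw": 1},
    {"x": -0.009, "y": -0.095, "z": 0.003, "ax": 0, "ay": 0, "az": 0, "jaw": 1},
    {"x": -0.009, "y": -0.095, "z": 0.003, "ax": 0, "ay": 0, "az": 0, "jaw": 1},
    {"x": -0.009, "y": -0.095, "z": 0.003, "ax": 0, "ay": 0, "az": 0, "jaw": 1},
    {"x": 0, "y": 0, "z": 0, "ax": 0, "ay": 0, "az": 0, "jaw": 1}
  ]
}}

```text
time_s: 28.82
position: [0.5587, 0.3917, 0.2492]
ee_rot: [-0.002, 1.0, -0.022, -0.002]
contact_force: [-0.2, -0.2, -0.3]
finger_gap: 0.0872
finger_force: 0.0
```

```bash
python3 - <<'E'
from lil import *
lilac(.038)
p,r=cur();print(p,r.apply([1,0,0]))
plan([([.5585,.386,.04],ori(-.04),5,1)])
E
```

```text
px [164 207] [191 236] ctr [0.5534 0.5591] size [0.0341 0.0184] ang 35.6
px [310 174] [354 238] ctr [0.5601 0.3889] size [0.0449 0.0673] ang 88.4
[0.559304   0.38981476 0.2495068 ] [ 0.99894418 -0.0458544  -0.00281027]
5 x {"y": 0.002, "z": 0.084, "jaw": 1}
```

Emit:
{"fn": "arm_command", "kwargs": {
  "series": [
    {"x": 0, "y": 0.003, "z": 0.084, "ax": 0, "ay": 0, "az": -0.004, "jaw": 1},
    {"x": 0, "y": 0, "z": 0.084, "ax": 0, "ay": 0, "az": 0, "jaw": 1},
    {"x": 0, "y": 0, "z": 0.084, "ax": 0, "ay": 0, "az": 0, "jaw": 1},
    {"x": 0, "y": 0, "z": 0.084, "ax": 0, "ay": 0, "az": 0, "jaw": 1},
    {"x": 0, "y": 0, "z": 0.084, "ax": 0, "ay": 0, "az": 0, "jaw": 1},
    {"x": 0, "y": 0, "z": 0, "ax": 0, "ay": 0, "az": 0, "jaw": 1},
    {"x": 0, "y": 0, "z": 0, "ax": 0, "ay": 0, "az": 0, "jaw": 1}
  ]
}}

```text
time_s: 29.75
position: [0.5617, 0.3881, 0.0435]
ee_rot: [-0.003, 1.0, -0.018, 0.001]
contact_force: [1.3, -0.2, 0.2]
finger_gap: 0.087
finger_force: 0.0
```

Emit:
{"fn": "arm_command", "kwargs": {
  "series": [
    {"x": 0, "y": 0, "z": 0.018, "ax": 0, "ay": 0, "az": 0, "jaw": 1},
    {"x": 0, "y": 0, "z": 0.018, "ax": 0, "ay": 0, "az": 0, "jaw": 1},
    {"x": 0, "y": 0, "z": 0, "ax": 0, "ay": 0, "az": 0, "jaw": -1},
    {"x": 0, "y": 0, "z": 0, "ax": 0, "ay": 0, "az": 0, "jaw": -1},
    {"x": 0, "y": 0, "z": 0, "ax": 0, "ay": 0, "az": 0, "jaw": -1},
    {"x": 0, "y": 0, "z": 0, "ax": 0, "ay": 0, "az": 0, "jaw": -1},
    {"x": 0, "y": 0, "z": 0, "ax": 0, "ay": 0, "az": 0, "jaw": -1},
    {"x": 0, "y": 0, "z": 0, "ax": 0, "ay": 0, "az": 0, "jaw": -1}
  ],
  "force": 35
}}

```text
time_s: 30.75
position: [0.5608, 0.3887, 0.0243]
ee_rot: [-0.003, 1.0, -0.018, 0.0]
contact_force: [0.4, 0.7, 0.4]
finger_gap: 0.0458
finger_force: 35.0
```

```bash
python3 - <<'E'
from pl import *
p,r=cur();print(p,r.apply([1,0,0]),bot.get_state()["finger_gap"])
e=plan([(C2W(-.168,.05,.27),ori(cy),11,-1)],([p[0],p[1],.27],r))
E
```

```text
[0.56082215 0.38866906 0.02431271] [ 9.99350948e-01 -3.60206385e-02  4.44171357e-04] 0.04583968200225593
9 x {"x": 0.009, "y": 0.086, "jaw": -1}
2 x {"x": 0.01, "y": 0.086, "jaw": -1}
```

Emit:
{"fn": "arm_command", "kwargs": {
  "series": [
    {"x": 0, "y": 0, "z": -0.04, "ax": 0, "ay": 0, "az": 0, "jaw": -1},
    {"x": 0, "y": 0, "z": -0.09, "ax": 0, "ay": 0, "az": 0, "jaw": -1},
    {"x": 0, "y": 0, "z": -0.12, "ax": 0, "ay": 0, "az": 0, "jaw": -1},
    {"x": 0, "y": 0, "z": -0.12, "ax": 0, "ay": 0, "az": 0, "jaw": -1},
    {"x": 0, "y": 0, "z": -0.12, "ax": 0, "ay": 0, "az": 0, "jaw": -1},
    {"x": 0.009, "y": 0.086, "z": 0, "ax": 0, "ay": 0, "az": 0, "jaw": -1},
    {"x": 0.009, "y": 0.086, "z": 0, "ax": 0, "ay": 0, "az": 0, "jaw": -1},
    {"x": 0.009, "y": 0.086, "z": 0, "ax": 0, "ay": 0, "az": 0, "jaw": -1},
    {"x": 0.009, "y": 0.086, "z": 0, "ax": 0, "ay": 0, "az": 0, "jaw": -1},
    {"x": 0.009, "y": 0.086, "z": 0, "ax": 0, "ay": 0, "az": 0, "jaw": -1},
    {"x": 0.009, "y": 0.086, "z": 0, "ax": 0, "ay": 0, "az": 0, "jaw": -1},
    {"x": 0.009, "y": 0.086, "z": 0, "ax": 0, "ay": 0, "az": 0, "jaw": -1},
    {"x": 0.009, "y": 0.086, "z": 0, "ax": 0, "ay": 0, "az": 0, "jaw": -1},
    {"x": 0.009, "y": 0.086, "z": 0, "ax": 0, "ay": 0, "az": 0, "jaw": -1},
    {"x": 0.009, "y": 0.086, "z": 0, "ax": 0, "ay": 0, "az": 0, "jaw": -1},
    {"x": 0.01, "y": 0.086, "z": 0, "ax": 0, "ay": 0, "az": 0, "jaw": -1},
    {"x": 0, "y": 0, "z": 0, "ax": 0, "ay": 0, "az": 0, "jaw": -1}
  ]
}}

```text
time_s: 32.88
position: [0.5935, -0.0902, 0.2677]
ee_rot: [-0.002, 1.0, -0.02, 0.001]
contact_force: [-0.4, 0.3, -1.6]
finger_gap: 0.0455
finger_force: 35.0
```

Emit:
{"fn": "arm_command", "kwargs": {
  "series": [
    {"x": -0.006, "y": -0.01, "z": 0.05, "ax": 0, "ay": 0, "az": 0, "jaw": -1},
    {"x": 0, "y": 0, "z": 0.06, "ax": 0, "ay": 0, "az": 0, "jaw": -1},
    {"x": 0, "y": 0, "z": 0.06, "ax": 0, "ay": 0, "az": 0, "jaw": -1},
    {"x": 0, "y": 0, "z": 0.014, "ax": 0, "ay": 0, "az": 0, "jaw": -1},
    {"x": 0, "y": 0, "z": 0.007, "ax": 0, "ay": 0, "az": 0, "jaw": -1},
    {"x": 0, "y": 0, "z": 0, "ax": 0, "ay": 0, "az": 0, "jaw": -1}
  ]
}}

```text
time_s: 33.62
position: [0.5916, -0.0815, 0.1725]
ee_rot: [-0.003, 1.0, -0.018, 0.001]
contact_force: [0.4, -0.1, -0.5]
finger_gap: 0.0457
finger_force: 35.0
```

Emit:
{"fn": "arm_command", "kwargs": {
  "series": [
    {"x": 0, "y": 0, "z": 0.006, "ax": 0, "ay": 0, "az": 0, "jaw": -1},
    {"x": 0, "y": 0, "z": 0.004, "ax": 0, "ay": 0, "az": 0, "jaw": -1},
    {"x": 0, "y": 0, "z": 0, "ax": 0, "ay": 0, "az": 0, "jaw": -1}
  ]
}}

```text
time_s: 34.0
position: [0.5911, -0.0816, 0.1663]
ee_rot: [-0.003, 1.0, -0.018, 0.001]
contact_force: [0.5, -0.1, 0.1]
finger_gap: 0.0459
finger_force: 35.0
```

Emit:
{"fn": "arm_command", "kwargs": {
  "series": [
    {"x": 0, "y": 0, "z": 0, "ax": 0, "ay": 0, "az": 0, "jaw": 0.5},
    {"x": 0, "y": 0, "z": 0, "ax": 0, "ay": 0, "az": 0, "jaw": 0.5},
    {"x": 0, "y": 0, "z": 0, "ax": 0, "ay": 0, "az": 0, "jaw": 0.5},
    {"x": 0, "y": 0, "z": -0.06, "ax": 0, "ay": 0, "az": 0, "jaw": 0.5},
    {"x": 0, "y": 0, "z": -0.07, "ax": 0, "ay": 0, "az": 0, "jaw": 0.5},
    {"x": 0, "y": 0, "z": -0.07, "ax": 0, "ay": 0, "az": 0, "jaw": 0},
    {"x": -0.06, "y": 0, "z": -0.06, "ax": 0, "ay": 0, "az": 0, "jaw": -1},
    {"x": -0.06, "y": 0, "z": -0.06, "ax": 0, "ay": 0, "az": 0, "jaw": -1},
    {"x": 0, "y": 0, "z": 0, "ax": 0, "ay": 0, "az": 0, "jaw": -1}
  ]
}}

```text
time_s: 35.12
position: [0.5311, -0.0806, 0.3297]
ee_rot: [-0.002, 1.0, -0.018, 0.003]
contact_force: [0.4, -0.8, 0.5]
finger_gap: 0.0333
finger_force: 0.0
```

```bash
python3 - <<'E'
from lil import *
lilac(.18,"pics/p8.png")
d=bot.get_image("side");cv2.imwrite("pics/side8.png",d["frame"][:,:,::-1])
a=cv2.imread("pics/p8.png");b=cv2.resize(d["frame"][120:360,200:520][:,:,::-1],(400,300),interpolation=cv2.INTER_CUBIC)
cv2.imwrite("pics/p8b.png",np.hstack([cv2.resize(a,(400,300),interpolation=cv2.INTER_AREA),b]))
p,r=cur();print(p,r.apply([1,0,0]),W2C([.5868,-.182]))
E
```

```text
px [413 123] [467 199] ctr [ 0.5841 -0.1781] size [0.048 0.066] ang 87.0
px [301 119] [353 196] ctr [ 0.5884 -0.0807] size [0.0438 0.0654] ang 88.4
[ 0.53096378 -0.08035472  0.32601984] [ 0.99934291 -0.03621857  0.00140204] [-0.167 -0.047]
```

View pics/p8b.png

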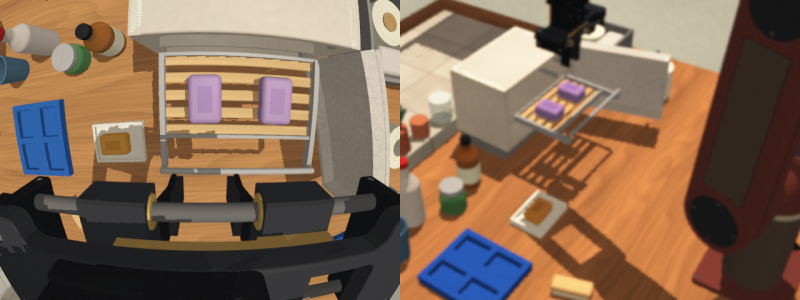

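Both lilac bars lie flat on the rack, well apart, at wrist-half (205,99) and (276,101). The yellow bar is in the dish at (119,143) and the mould is empty. Now to push the rack home with closed, leaning fingers.

```bash
python3 - <<'E'
from pl import *
o=ori(cy,np.pi/6,cy)
e=plan([(C2W(-.325,0,.30),o,6,-1),(C2W(-.31,0,.151),None,4,-1)])
print("push",e[0])
plan([(C2W(-.12,0,.151),None,14,-1)],e)
E
```

```text
1 x {"x": -0.033, "y": 0.017, "z": 0.009, "ay": 0.028, "az": 0.001, "jaw": -1}
1 x {"x": -0.033, "y": 0.017, "z": 0.006, "ay": 0.028, "az": 0.001, "jaw": -1}
1 x {"x": -0.034, "y": 0.017, "z": 0.003, "ay": 0.028, "az": 0.001, "jaw": -1}
1 x {"x": -0.034, "y": 0.017, "ay": 0.028, "az": 0.001, "jaw": -1}
1 x {"x": -0.033, "y": 0.017, "z": -0.003, "ay": 0.028, "az": 0.001, "jaw": -1}
1 x {"x": -0.033, "y": 0.017, "z": -0.006, "ay": 0.028, "az": 0.001, "jaw": -1}
4 x {"x": -0.031, "z": 0.068, "jaw": -1}
push [ 0.4463952  -0.12785165  0.151     ]
14 x {"x": 0.024, "z": 0.014, "jaw": -1}
```

Emit:
{"fn": "arm_command", "kwargs": {
  "series": [
    {"x": -0.033, "y": 0.017, "z": 0.009, "ax": 0, "ay": 0.028, "az": 0.001, "jaw": -1},
    {"x": -0.033, "y": 0.017, "z": 0.006, "ax": 0, "ay": 0.028, "az": 0.001, "jaw": -1},
    {"x": -0.034, "y": 0.017, "z": 0.003, "ax": 0, "ay": 0.028, "az": 0.001, "jaw": -1},
    {"x": -0.034, "y": 0.017, "z": 0, "ax": 0, "ay": 0.028, "az": 0.001, "jaw": -1},
    {"x": -0.033, "y": 0.017, "z": -0.003, "ax": 0, "ay": 0.028, "az": 0.001, "jaw": -1},
    {"x": -0.033, "y": 0.017, "z": -0.006, "ax": 0, "ay": 0.028, "az": 0.001, "jaw": -1},
    {"x": 0, "y": 0, "z": 0, "ax": 0, "ay": 0, "az": 0, "jaw": -1}
  ]
}}

```text
time_s: 36.1
position: [0.4292, -0.1273, 0.2965]
ee_rot: [0.002, 0.965, -0.03, 0.26]
contact_force: [-0.2, -0.1, 0.1]
finger_gap: 0.0005
finger_force: 0.0
```

Emit:
{"fn": "arm_command", "kwargs": {
  "series": [
    {"x": -0.031, "y": 0, "z": 0.067, "ax": 0, "ay": 0, "az": 0, "jaw": -1},
    {"x": -0.031, "y": 0, "z": 0.067, "ax": 0, "ay": 0, "az": 0, "jaw": -1},
    {"x": -0.031, "y": 0, "z": 0.067, "ax": 0, "ay": 0, "az": 0, "jaw": -1},
    {"x": -0.031, "y": 0, "z": 0.067, "ax": 0, "ay": 0, "az": 0, "jaw": -1},
    {"x": 0, "y": 0, "z": 0, "ax": 0, "ay": 0, "az": 0, "jaw": -1},
    {"x": 0, "y": 0, "z": 0, "ax": 0, "ay": 0, "az": 0, "jaw": -1}
  ]
}}

```text
time_s: 36.85
position: [0.4459, -0.1261, 0.1536]
ee_rot: [0.002, 0.965, -0.027, 0.261]
contact_force: [0.8, 0.2, 0.6]
finger_gap: 0.0004
finger_force: 0.0
```

```bash
python3 - <<'E'
from pl import *
p,r=cur();print(p,W2C(p),r.apply([0,0,1]))
plan([(C2W(-.12,0,.151),None,15,-1)])
E
```

```text
[ 0.44594255 -0.12611216  0.15356465] [-0.3105  0.0017] [ 0.50371586 -0.01772847 -0.86368746]
15 x {"x": 0.022, "z": 0.013, "jaw": -1}
```

Emit:
{"fn": "arm_command", "kwargs": {
  "series": [
    {"x": 0.022, "y": 0, "z": 0.013, "ax": 0, "ay": 0, "az": 0, "jaw": -1},
    {"x": 0.022, "y": 0, "z": 0.013, "ax": 0, "ay": 0, "az": 0, "jaw": -1},
    {"x": 0.012, "y": 0, "z": 0.007, "ax": 0, "ay": 0, "az": 0, "jaw": -1},
    {"x": 0.022, "y": 0, "z": 0.013, "ax": 0, "ay": 0, "az": 0, "jaw": -1},
    {"x": 0.022, "y": 0, "z": 0.013, "ax": 0, "ay": 0, "az": 0, "jaw": -1},
    {"x": 0.022, "y": 0, "z": 0.013, "ax": 0, "ay": 0, "az": 0, "jaw": -1},
    {"x": 0.022, "y": 0, "z": 0.013, "ax": 0, "ay": 0, "az": 0, "jaw": -1},
    {"x": 0.022, "y": 0, "z": 0.013, "ax": 0, "ay": 0, "az": 0, "jaw": -1},
    {"x": 0.022, "y": 0, "z": 0.013, "ax": 0, "ay": 0, "az": 0, "jaw": -1},
    {"x": 0.022, "y": 0, "z": 0.013, "ax": 0, "ay": 0, "az": 0, "jaw": -1},
    {"x": 0.022, "y": 0, "z": 0.013, "ax": 0, "ay": 0, "az": 0, "jaw": -1},
    {"x": 0.022, "y": 0, "z": 0.013, "ax": 0, "ay": 0, "az": 0, "jaw": -1},
    {"x": 0.022, "y": 0, "z": 0.013, "ax": 0, "ay": 0, "az": 0, "jaw": -1},
    {"x": 0.022, "y": 0, "z": 0.013, "ax": 0, "ay": 0, "az": 0, "jaw": -1},
    {"x": 0, "y": 0, "z": 0, "ax": 0, "ay": 0, "az": 0, "jaw": -1}
  ]
}}

```text
time_s: 38.72
position: [0.6189, -0.1355, 0.1517]
ee_rot: [0.002, 0.965, -0.027, 0.262]
contact_force: [-0.9, 0.7, 0.5]
finger_gap: 0.0007
finger_force: 0.0
```

Emit:
{"fn": "arm_command", "kwargs": {
  "series": [
    {"x": 0.01, "y": 0, "z": 0.006, "ax": 0, "ay": 0, "az": 0, "jaw": -1},
    {"x": 0.01, "y": 0, "z": 0.006, "ax": 0, "ay": 0, "az": 0, "jaw": -1},
    {"x": 0.01, "y": 0, "z": 0.006, "ax": 0, "ay": 0, "az": 0, "jaw": -1},
    {"x": 0.01, "y": 0, "z": 0.006, "ax": 0, "ay": 0, "az": 0, "jaw": -1},
    {"x": 0, "y": 0, "z": 0, "ax": 0, "ay": 0, "az": 0, "jaw": -1}
  ]
}}

```text
time_s: 39.35
position: [0.6405, -0.1363, 0.15]
ee_rot: [0.002, 0.965, -0.027, 0.26]
contact_force: [-4.0, 0.2, -0.4]
finger_gap: 0.0002
finger_force: 1.7
```

Emit:
{"fn": "arm_command", "kwargs": {
  "series": [
    {"x": 0.005, "y": 0, "z": 0.003, "ax": 0, "ay": 0, "az": 0, "jaw": -1},
    {"x": 0.004, "y": 0, "z": 0.002, "ax": 0, "ay": 0, "az": 0, "jaw": -1},
    {"x": 0, "y": 0, "z": 0, "ax": 0, "ay": 0, "az": 0, "jaw": -1}
  ]
}}

```text
time_s: 39.72
position: [0.6424, -0.1359, 0.1473]
ee_rot: [0.001, 0.966, -0.027, 0.256]
contact_force: [-18.1, 1.0, 1.5]
finger_gap: 0.0005
finger_force: 7.1
```

The rack is home against its stop (18 N). I'll retreat and plan the door push.

```bash
python3 - <<'E'
from h import *;from pl import *
cams();print("roll",onz("scene",(150,365),0),"box corner",onz("scene",(210,350),.1))
p,r=cur()
e=plan([(C2W(-.20,0,.16),None,3,-1),(C2W(-.26,0,.37),None,4,-1),([.49,-.45,.37],ori(0),8,-1),([.49,-.45,.20],None,3,-1)])
print("push")
ext=lambda t:15*abs(np.sin(t))+9.5*abs(np.cos(t))
e2=plan([(door(t,-.037-ext(t+cy)/1000,.17,.20),None,n,-1) for t,n in((1.9,3),(1.6,2),(1.3,2),(1.0,2),(.8,2),(.6,2),(.4,2),(.25,2),(.12,2),(.04,2),(0.0,2))],e)
print(e2[0])
E
```

```text
roll [ 0.50967867 -0.55245941  0.        ] box corner [ 0.63802255 -0.40621054  0.1       ]
3 x {"x": -0.046, "y": 0.001, "z": -0.036, "jaw": -1}
4 x {"x": 0.026, "y": -0.001, "z": -0.106, "jaw": -1}
1 x {"x": 0.003, "y": 0.08, "ay": -0.021, "az": -0.002, "jaw": -1}
2 x {"x": 0.002, "y": 0.08, "ay": -0.021, "az": -0.002, "jaw": -1}
2 x {"x": 0.001, "y": 0.08, "ay": -0.021, "az": -0.002, "jaw": -1}
2 x {"y": 0.08, "ay": -0.021, "az": -0.002, "jaw": -1}
1 x {"x": -0.001, "y": 0.08, "ay": -0.021, "az": -0.002, "jaw": -1}
3 x {"z": 0.113, "jaw": -1}
push
3 x {"x": 0.014, "y": -0.048, "jaw": -1}
2 x {"x": -0.022, "y": -0.05, "jaw": -1}
2 x {"x": -0.007, "y": -0.051, "jaw": -1}
2 x {"x": 0.008, "y": -0.052, "jaw": -1}
2 x {"x": 0.015, "y": -0.033, "jaw": -1}
2 x {"x": 0.022, "y": -0.03, "jaw": -1}
2 x {"x": 0.028, "y": -0.025, "jaw": -1}
2 x {"x": 0.024, "y": -0.015, "jaw": -1}
2 x {"x": 0.023, "y": -0.009, "jaw": -1}
2 x {"x": 0.014, "y": -0.004, "jaw": -1}
2 x {"x": 0.006, "y": -0.002, "jaw": -1}
[ 0.62044426 -0.10661032  0.2       ]
```

Emit:
{"fn": "arm_command", "kwargs": {
  "series": [
    {"x": -0.046, "y": 0, "z": -0.036, "ax": 0, "ay": 0, "az": 0, "jaw": -1},
    {"x": -0.046, "y": 0, "z": -0.036, "ax": 0, "ay": 0, "az": 0, "jaw": -1},
    {"x": -0.046, "y": 0, "z": -0.036, "ax": 0, "ay": 0, "az": 0, "jaw": -1},
    {"x": 0.026, "y": 0, "z": -0.106, "ax": 0, "ay": 0, "az": 0, "jaw": -1},
    {"x": 0.026, "y": 0, "z": -0.106, "ax": 0, "ay": 0, "az": 0, "jaw": -1},
    {"x": 0.026, "y": 0, "z": -0.106, "ax": 0, "ay": 0, "az": 0, "jaw": -1},
    {"x": 0.026, "y": 0, "z": -0.106, "ax": 0, "ay": 0, "az": 0, "jaw": -1},
    {"x": 0.003, "y": 0.08, "z": 0, "ax": 0, "ay": -0.021, "az": -0.002, "jaw": -1},
    {"x": 0.002, "y": 0.08, "z": 0, "ax": 0, "ay": -0.021, "az": -0.002, "jaw": -1},
    {"x": 0.002, "y": 0.08, "z": 0, "ax": 0, "ay": -0.021, "az": -0.002, "jaw": -1},
    {"x": 0.001, "y": 0.08, "z": 0, "ax": 0, "ay": -0.021, "az": -0.002, "jaw": -1},
    {"x": 0.001, "y": 0.08, "z": 0, "ax": 0, "ay": -0.021, "az": -0.002, "jaw": -1},
    {"x": 0, "y": 0.08, "z": 0, "ax": 0, "ay": -0.021, "az": -0.002, "jaw": -1},
    {"x": 0, "y": 0.08, "z": 0, "ax": 0, "ay": -0.021, "az": -0.002, "jaw": -1},
    {"x": -0.001, "y": 0.08, "z": 0, "ax": 0, "ay": -0.021, "az": -0.002, "jaw": -1},
    {"x": 0, "y": 0, "z": 0, "ax": 0, "ay": 0, "az": 0, "jaw": -1}
  ]
}}

```text
time_s: 41.82
position: [0.4907, -0.4537, 0.3701]
ee_rot: [0.0, 1.0, -0.004, -0.001]
contact_force: [-0.5, 0.8, -0.6]
finger_gap: 0.0001
finger_force: 0.0
```

```bash
python3 - <<'E'
from h import *;from pl import *
import cv2
p,r=cur();print(p,r.apply([1,0,0]))
# rack bar check in scene-independent way: count lilac visible, dish check in side view
cams();s=bot.get_image("side")["frame"]
h=cv2.cvtColor(np.ascontiguousarray(s[:,:,::-1]),cv2.COLOR_BGR2HSV)
m=cv2.inRange(h,(10,120,60),(28,255,255))[270:320,285:340];ys,xs=np.where(m);
print("yellow/any in dish region",len(xs))
e=plan([([.49,-.45,.20],ori(0),4,-1)])
E
```

```text
[ 0.490697   -0.45367121  0.37008224] [ 0.99996638 -0.00793337 -0.00207457]
yellow/any in dish region 2006
2 x {"y": -0.001, "z": 0.087, "jaw": -1}
2 x {"z": 0.087, "jaw": -1}
```

Emit:
{"fn": "arm_command", "kwargs": {
  "series": [
    {"x": 0, "y": -0.004, "z": 0.085, "ax": 0, "ay": 0, "az": 0, "jaw": -1},
    {"x": 0, "y": -0.004, "z": 0.085, "ax": 0, "ay": 0, "az": 0, "jaw": -1},
    {"x": 0, "y": 0, "z": 0.085, "ax": 0, "ay": 0, "az": 0, "jaw": -1},
    {"x": 0, "y": 0, "z": 0.085, "ax": 0, "ay": 0, "az": 0, "jaw": -1},
    {"x": 0.014, "y": -0.048, "z": 0, "ax": 0, "ay": 0, "az": 0, "jaw": -1},
    {"x": 0.014, "y": -0.048, "z": 0, "ax": 0, "ay": 0, "az": 0, "jaw": -1},
    {"x": 0.014, "y": -0.048, "z": 0, "ax": 0, "ay": 0, "az": 0, "jaw": -1},
    {"x": -0.022, "y": -0.05, "z": 0, "ax": 0, "ay": 0, "az": 0, "jaw": -1},
    {"x": -0.022, "y": -0.05, "z": 0, "ax": 0, "ay": 0, "az": 0, "jaw": -1},
    {"x": -0.007, "y": -0.051, "z": 0, "ax": 0, "ay": 0, "az": 0, "jaw": -1},
    {"x": -0.007, "y": -0.051, "z": 0, "ax": 0, "ay": 0, "az": 0, "jaw": -1},
    {"x": 0.008, "y": -0.052, "z": 0, "ax": 0, "ay": 0, "az": 0, "jaw": -1},
    {"x": 0.008, "y": -0.052, "z": 0, "ax": 0, "ay": 0, "az": 0, "jaw": -1},
    {"x": 0, "y": 0, "z": 0, "ax": 0, "ay": 0, "az": 0, "jaw": -1}
  ]
}}

```text
time_s: 43.72
position: [0.493, -0.2204, 0.2047]
ee_rot: [0.002, 1.0, -0.001, 0.002]
contact_force: [0.3, 0.0, 0.4]
finger_gap: 0.0003
finger_force: 0.0
```

Emit:
{"fn": "arm_command", "kwargs": {
  "series": [
    {"x": 0.012, "y": -0.03, "z": 0, "ax": 0, "ay": 0, "az": 0, "jaw": -1},
    {"x": 0.014, "y": -0.032, "z": 0, "ax": 0, "ay": 0, "az": 0, "jaw": -1},
    {"x": 0.021, "y": -0.03, "z": 0, "ax": 0, "ay": 0, "az": 0, "jaw": -1},
    {"x": 0.022, "y": -0.03, "z": 0, "ax": 0, "ay": 0, "az": 0, "jaw": -1},
    {"x": 0.028, "y": -0.025, "z": 0, "ax": 0, "ay": 0, "az": 0, "jaw": -1},
    {"x": 0.028, "y": -0.025, "z": 0, "ax": 0, "ay": 0, "az": 0, "jaw": -1},
    {"x": 0.024, "y": -0.015, "z": 0, "ax": 0, "ay": 0, "az": 0, "jaw": -1},
    {"x": 0.024, "y": -0.015, "z": 0, "ax": 0, "ay": 0, "az": 0, "jaw": -1},
    {"x": 0.023, "y": -0.009, "z": 0, "ax": 0, "ay": 0, "az": 0, "jaw": -1},
    {"x": 0.023, "y": -0.009, "z": 0, "ax": 0, "ay": 0, "az": 0, "jaw": -1},
    {"x": 0, "y": 0, "z": 0, "ax": 0, "ay": 0, "az": 0, "jaw": -1}
  ]
}}

```text
time_s: 45.1
position: [0.6026, -0.113, 0.2023]
ee_rot: [0.001, 1.0, -0.003, 0.0]
contact_force: [-0.4, 0.7, -0.2]
finger_gap: 0.0006
finger_force: 0.0
```

```bash
python3 - <<'E'
from pl import *
p,r=cur();print(p,door(.12,-.0465,.17,.2),door(0,-.0465,.17,.2))
E
```

```text
[ 0.60262205 -0.11302668  0.202349  ] [np.float64(0.6008545089100907), np.float64(-0.11241800695151015), 0.2] [np.float64(0.6211883737194038), np.float64(-0.10664792516586244), 0.2]
```

Approach the shut position slowly, watching the force.

Emit:
{"fn": "arm_command", "kwargs": {
  "series": [
    {"x": 0.012, "y": -0.003, "z": 0, "ax": 0, "ay": 0, "az": 0, "jaw": -1},
    {"x": 0.012, "y": -0.003, "z": 0, "ax": 0, "ay": 0, "az": 0, "jaw": -1},
    {"x": 0.008, "y": -0.002, "z": 0, "ax": 0, "ay": 0, "az": 0, "jaw": -1},
    {"x": 0, "y": 0, "z": 0, "ax": 0, "ay": 0, "az": 0, "jaw": -1}
  ]
}}

```text
time_s: 45.6
position: [0.6157, -0.1101, 0.2025]
ee_rot: [0.002, 1.0, -0.003, -0.003]
contact_force: [-10.8, -1.7, 6.1]
finger_gap: 0.0007
finger_force: 5.5
```

Emit:
{"fn": "arm_command", "kwargs": {
  "series": [
    {"x": 0.006, "y": 0, "z": 0, "ax": 0, "ay": 0, "az": 0, "jaw": -1},
    {"x": 0, "y": 0, "z": 0, "ax": 0, "ay": 0, "az": 0, "jaw": -1},
    {"x": 0, "y": 0, "z": 0, "ax": 0, "ay": 0, "az": 0, "jaw": -1}
  ]
}}

```text
time_s: 45.98
position: [0.6157, -0.1101, 0.2025]
ee_rot: [0.001, 1.0, -0.004, -0.006]
contact_force: [-23.1, -1.0, 11.5]
finger_gap: 0.0006
finger_force: 11.8
```

Emit:
{"fn": "arm_command", "kwargs": {
  "series": [
    {"x": -0.03, "y": 0, "z": 0, "ax": 0, "ay": 0, "az": 0, "jaw": -1},
    {"x": -0.09, "y": 0, "z": 0, "ax": 0, "ay": 0, "az": 0, "jaw": -1},
    {"x": -0.06, "y": 0.03, "z": -0.08, "ax": 0, "ay": 0, "az": 0, "jaw": -1},
    {"x": -0.06, "y": 0.08, "z": -0.08, "ax": 0, "ay": 0, "az": 0, "jaw": -1},
    {"x": -0.03, "y": 0.09, "z": -0.08, "ax": 0, "ay": 0, "az": 0, "jaw": -1},
    {"x": 0, "y": 0.11, "z": 0, "ax": 0, "ay": 0, "az": 0, "jaw": -1},
    {"x": 0, "y": 0.11, "z": 0, "ax": 0, "ay": 0, "az": 0, "jaw": -1},
    {"x": 0, "y": 0, "z": 0, "ax": 0, "ay": 0, "az": 0, "jaw": -1}
  ]
}}

```text
time_s: 46.98
position: [0.4845, -0.3207, 0.3214]
ee_rot: [0.001, 1.0, -0.005, -0.0]
contact_force: [0.2, 1.4, 0.2]
finger_gap: 0.0003
finger_force: 0.0
```

```bash
python3 - <<'E'
from h import *
import cv2
s=np.ascontiguousarray(bot.get_image("side")["frame"][:,:,::-1]);c=np.ascontiguousarray(bot.get_image("scene")["frame"][:,:,::-1])
cv2.imwrite("pics/sideE.png",s);cv2.imwrite("pics/sceneE.png",c)
g=lambda I:cv2.cvtColor(I,cv2.COLOR_BGR2GRAY).astype(np.float32)
s0=g(cv2.imread("pics/side0.png"));c0=g(cv2.imread("pics/scene0.png"))
def sh(a,b,x0,y0,w,h):
    t=a[y0:y0+h,x0:x0+w];R=cv2.matchTemplate(b[y0-12:y0+h+12,x0-12:x0+w+12],t,cv2.TM_CCOEFF_NORMED);_,v,_,p=cv2.minMaxLoc(R);return p[0]-12,p[1]-12,round(v,3)
print("side door corner",sh(s0,g(s),284,188,34,40),"lower corner",sh(s0,g(s),284,232,24,20))
print("scene handle",sh(c0,g(c),300,236,30,20))
for n,b in dict(jar=(230,262,25,30),pump=(243,228,24,40),cleaner=(195,245,25,55),tumbler=(180,292,32,40),brush=(318,338,40,28),roll=(388,165,34,40),dish=(286,288,50,24)).items():print(n,sh(s0,g(s),*b))
# yellow in dish
h=cv2.cvtColor(s,cv2.COLOR_BGR2HSV)[268:312,286:338]
m=((h[...,1]>120)&(h[...,0]>12)&(h[...,0]<26)).astype(np.uint8)
n,l,st,ct=cv2.connectedComponentsWithStats(m);cams()
for i in range(1,n):
    if st[i,4]>60:print(st[i],onz("side",ct[i]+[286,268],.03))
E
```

```text
side door corner (0, 0, 0.997) lower corner (0, 0, 0.998)
scene handle (-1, 1, 0.948)
jar (0, 0, 1.0)
pump (0, 0, 1.0)
cleaner (0, 0, 1.0)
tumbler (0, 0, 1.0)
brush (0, 0, 1.0)
roll (0, 0, 0.975)
dish (0, 1, 0.562)
[  0   0  25  11 126] [0.56158538 0.09160262 0.03      ]
[ 25   0  27  44 455] [0.44174009 0.10104259 0.03      ]
[ 14  10  21  22 318] [0.49121743 0.12673308 0.03      ]
```

The door is back in its shut position, every other object's image patch is unmoved, and the yellow bar is still within the dish. I'll hand the job in.

```bash
python3 -c "
from workcell import bot
print(bot.job_done())"
```

```text
the job is handed in; nothing more can be done
None
```

I finished the job and handed it in: the yellow bar is in the dish, both lilac bars (all that were in the mould) are flat and apart on the rack, the rack is home and the door is shut; the judging gave back no verdict.

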